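# Clear and open the cold-brew tank and load its mesh filters

## Task

Get the cold-brew tank ready for filling: with the orange scraper, first scrape every piece of dried coffee puck off the tank's cover panel into the scrap tray along the tank's near side, and put the scraper down on the counter. Then swing both turn buttons fully aside, lift the cover panel out of its frame and lay it flat on the counter, handle up, and drop every mesh filter foot-down into the rack inside the tank, one to a slot. Let no coffee piece fall into the tank, do not pick the pieces up with the fingers, leave the buttons aside, and leave the other things on the counter where they stand.

Things in the scene. Friction and masses are not known exactly. Their poses are not given: they have to be found in the camera images.
- tank: Cold-brew tank, a fixed open-topped steel box, 160 (x) x 292 (y) x 130 mm high. Origin: centre of its underside; x points away from the scrap tray, y along its long side, z up. Its top is a flat frame round a rebate 120 x 220 mm, 6 mm deep, in which the cover panel lies. Under the panel is a well 100 x 200 mm, its floor at z = 12 mm. A small tap sticks out 37 mm low on the far (+x) side.
- rack (a point): centre of the top of the plastic rack in the tank's well, 57 mm above the tank's origin; axes as the tank's. The rack has four square slots, 40 x 40 mm and 45 mm deep (to the well's floor), in a row along y, centred at y = -69, -23, 23 and 69 mm from this point; walls between them 6 mm, outer walls 4 mm.
- tray_floor (a point): centre of the floor of the scrap tray that hangs along the tank's near (-x) side: 84 (x) x 280 (y) mm inside, floor 24 mm and rim 90 mm above the counter, right against the tank's side, 123 mm from its origin. Axes as the tank's.
- turn_left (a joint): angle of the turn button at the tank's +y end, rad: 0 = its tongue points at the panel and holds it down. Turns either way about a vertical pivot (counter-clockwise from above positive) to stops at 1.57 and -1.57, and stays where left (friction 0.035 N m); beyond 1.15 either way its tongue is clear of the panel. Starts up to 0.3 off 0.
- turn_right (a joint): the same for the turn button at the tank's -y end
- turn_left_wing (a point): on the pivot of the left button (18 mm beyond the panel's edge), 18 mm above the frame: middle of its upright wing, 24 mm long, 7 mm thick, reaching from 6 to 25 mm above the frame. x runs along wing and tongue, z up. The tongue, 14 mm wide, top 7 mm above the frame, reaches 28 mm from the pivot along +x.
- turn_right_wing (a point): the same for the right button
- panel: steel cover panel, 116 (x) x 216 (y) x 6 mm, about 0.35 kg, at first in the tank's rebate with 2 mm play all round, top flush with the frame, axes along the tank's. Origin: centre of its underside, z up. Bow handle over its centre: a bar 60 mm long (along x), 10 mm thick (along y), 9 mm high, on two posts; the bar's top is 39 mm, its underside 30 mm above the panel's underside.
- scraper: orange scraper block standing on its blade, 26 (x) x 80 (y, the blade's length) x 50 mm high, 90 g, the same front and back. Origin: centre of its underside; z up. The upper part (z = 16 to 50 mm) is a grip rib, 20 mm thick along x and 72 mm long along y.
- piece0: loose piece of dried coffee puck, dark brown, 24x22x12 mm, 10 g, flat on the panel at first (may be absent). Origin: centre of its underside.
- piece1: loose piece of dried coffee puck, dark brown, 26x20x11 mm, 10 g, flat on the panel at first (may be absent). Origin: centre of its underside.
- piece2: loose piece of dried coffee puck, dark brown, 21x25x12 mm, 10 g, flat on the panel at first (may be absent). Origin: centre of its underside.
- piece3: loose piece of dried coffee puck, dark brown, 25x24x13 mm, 10 g, flat on the panel at first (may be absent). Origin: centre of its underside.
- piece4: loose piece of dried coffee puck, dark brown, 20x20x12 mm, 10 g, flat on the panel at first (may be absent). Origin: centre of its underside.
- filter0: mesh filter, a stainless mesh tube 105 mm long, 28 mm in diameter, on a solid steel foot 34 mm in diameter and 18 mm high that holds most of its weight, with a plain cap of 28 mm on its upper 26 mm; 120 to 200 g, standing on the counter (may be absent). It goes foot first into the rack. Origin: centre of its foot's underside; z along the tube.
- filter1: mesh filter, a stainless mesh tube 105 mm long, 28 mm in diameter, on a solid steel foot 34 mm in diameter and 18 mm high that holds most of its weight, with a plain cap of 28 mm on its upper 26 mm; 120 to 200 g, standing on the counter (may be absent). It goes foot first into the rack. Origin: centre of its foot's underside; z along the tube.
- filter2: mesh filter, a stainless mesh tube 105 mm long, 28 mm in diameter, on a solid steel foot 34 mm in diameter and 18 mm high that holds most of its weight, with a plain cap of 28 mm on its upper 26 mm; 120 to 200 g, standing on the counter (may be absent). It goes foot first into the rack. Origin: centre of its foot's underside; z along the tube.
- filter3: mesh filter, a stainless mesh tube 105 mm long, 28 mm in diameter, on a solid steel foot 34 mm in diameter and 18 mm high that holds most of its weight, with a plain cap of 28 mm on its upper 26 mm; 120 to 200 g, standing on the counter (may be absent). It goes foot first into the rack. Origin: centre of its foot's underside; z along the tube.
- bowl: bystander: white ceramic bowl upside down, 120 mm wide, 58 mm high. Origin: centre of its underside on the counter, as for all bystanders
- soap: bystander: steel soap dispenser with press pump, 68 mm diameter, its spout reaching 50 mm from the axis, 180 mm high
- container: bystander: closed clear plastic container, 106 (x) x 152 (y) x 80 mm high
- jug: bystander: steel milk jug, 72 mm diameter with a handle (reaching about 70 mm from the axis), 95 mm high
- cup: bystander: white mug, 80 mm diameter with a handle (reaching about 75 mm from the axis), 75 mm high
- tamper: bystander: coffee tamper standing on its foot, 58 mm diameter, 91 mm high

How it is judged:
By the outcome, as a careful person would: the job done as asked, in the order asked, and still so for the second after the job is handed in, with the robot touching nothing.
Of piece0, piece1, piece2, piece3, piece4 only 3 to 5 are there at a start; the rules pass over those that are not, and their reading is None.
Of filter0, filter1, filter2, filter3 only 2 to 4 are there at a start; the rules pass over those that are not, and their reading is None.
At some moment in a run one of filter0, filter1, filter2, filter3, scraper may be knocked a few centimetres aside while the robot is not near it.
It also fails if it takes over 210 s, if anything falls off the work surface, if the arm or the gripper's body presses on something with over 40 N, if the wrist force passes 120 N, or if a joint passes its speed limit or range.

## Robot

A 6-joint arm with a two-finger parallel gripper is mounted at the origin on the work surface. World frame = base frame: x ahead of the robot, y to its left, z up, the work surface at z = 0. Lengths are in m, angles in rad, forces in N, time in s.
With the tool pointing down it reaches from about 0.35 to 0.875 m from the base axis. Payload 4.2 kg.
Tool frame: the origin (TCP) lies between the finger pads; the fingertips stand 8 mm ahead of it and the grasp point (between the pads) lies 11 mm behind it; z points along the fingers, y is the direction in which the jaws open and shut (so a half turn about z gives the same grasp; the last joint's range is limited). The gripper opens to 87 mm and grips with 3 to 60 N. Pads are 19 mm wide; open, the fingers measure 117 mm over their backs; the gripper's body (75 mm by 190 mm) begins 51 mm behind the grasp point.
Start: joints at [1.408, 0.385, 0.008, 0, -1.194, -0.259], TCP at [0.256, 0.57, 0.231] pointing down, gripper open.
Joint ranges: [-3.14, 3.14], [-1.21, 2.06], [-1.07, 1.41], [-3.16, 2.05], [-2.99, -0.16], [-3.1, 3.1]. Speed limits (rad/s): [2.79, 2.79, 3.14, 3.14, 3.14, 3.14].

## Interface

Orientations are given as a unit quaternion [x, y, z, w].
In Python, from cell import ctrl gives the robot as it stands.
- The arm moves only by the tool play_rows, never from a script. Its argument "plan" is a list of rows, each an object with "dp": the shift along the tool's x, y, z in mm, a list of three; "angular": the turn, a rotation vector about the tool's x, y, z in degrees, a list of three. In form: [{"dp": [tx, ty, tz], "angular": [wx, wy, wz]}, ...]. A call has 1 to 10 rows; each row is the pose to reach, as a shift and turn from the pose commanded when the call began, along the tool's axes at that moment; what a row does not reach only later rows make up. A row lasts 1/10 s, in which the tool goes at most 50 mm and 8.59 degrees, less where a joint would pass 70% of its speed; a pose out of reach is approached as far as the arm can. A call with a gripper value outside its range is refused whole. "fingers" is the finger opening in mm, from 0 to 87, set as the call begins (left out, the last holds). The fingers move at their own pace and stop on an object; "squeeze" is the grip in N (left out, the last holds). Time passes only in rows, so rows that repeat a pose let the fingers close. It gives the time, the measured TCP pose, the force and the opening at its end, in the units of the state.
- ctrl.read_state(): the state, without advancing time (a new reading comes with each control period).
- ctrl.get_image(name): name is "scene" or "top" or "wrist"; returns the picture (384x512x3 uint8, red, green, blue); there is no depth.
- ctrl.calibration(name): a dict with "intrinsics" (3x3 intrinsics, pixels), "position" and "attitude" of the camera in the world; the wrist camera has in their place "mount" (4x4, takes a point from camera to tool coordinates, whose origin is the TCP and whose axes are the flange's). Camera axes: x right, y down, z forward; pixel columns grow to the right and rows downward; lengths in m; the calibration is good to about 2 mm. A picture is of the moment at which its call begins: read the wrist's pose just before it. calibration takes no time and is no camera call.
- ctrl.finish_job(): hands the job in, once; it reports no verdict.
Trained networks look in the newest picture that a camera, given by its name, has taken for a name from the list of things; names that differ only in an ending like _2 or _b are one class to them, and where a whole thing is asked for, a point or a joint stands for the part that bears it (a point fixed in the world has none). Each returns a list of dicts, best first, with "score" (0 to 1); they miss things now and then, are a little off and sometimes report something else, mostly with a low value. They report only what shows in the picture. A call takes as long as a camera call.
- ctrl.regions_of(camera, thing): "mask" (384x512 bool, what is visible of it).
- ctrl.tip_of(camera, thing): "at" ([x, y, z] in m, in world coordinates, good to about 4 mm: a listed point, or the origin of a listed thing).
The state is a dict: "clock": time; "joints": joint angles; "qvel": joint speeds; "joint_efforts": joint torques, N m; "ee_pos": TCP position; "tool_rot": TCP orientation; "wrist_force": force on the tool from outside, world axes, zero at the start; "wrist_torque": the same for the moment, N m; "width": finger opening in m.
Only numpy, scipy, OpenCV 4.12 (cv2) and the standard library are available. Lean on these libraries where they do the work, as an engineer would, in place of code of your own. Each camera call takes 0.05 s, during which the arm holds its last target.

## Working session

There is one attempt and no reset: what is moved stays moved. The work goes in short steps, Python scripts to look and compute and a tool call to move; the robot and the scene stay as the last step left them, time stands still between calls to the robot, and variables do not carry over. Pictures are saved under pics/ and viewed, and the job is handed in when it is done.

Besides the shell and the picture viewer there is one more tool, called after ">>>" as name(argument=value, ...), one argument or row to a line, values as JSON. play_rows: Moves the arm, as the interface text tells. Its arguments: {"type":"object","properties":{"plan":{"type":"array","items":{"type":"object","properties":{"dp":{"type":"array","items":{"type":"number"}},"angular":{"type":"array","items":{"type":"number"}}}}},"fingers":{"type":"number"},"squeeze":{"type":"number"}},"required":["plan"]}

```bash
ls; mkdir -p pics; python3 - <<'E'
from cell import ctrl
import cv2
print(ctrl.read_state())
for n in ["scene","top","wrist"]:
    im=ctrl.get_image(n); cv2.imwrite(f"pics/{n}0.png",im[:,:,::-1]); print(n,ctrl.calibration(n))
E
```

```text
pics
{'clock': 0.0, 'joints': array([ 1.40759430e+00,  3.85530698e-01,  6.67277896e-03, -5.05648266e-04,
       -1.19402126e+00, -2.58610922e-01]), 'qvel': array([ 3.70685953e-03, -4.09944786e-04, -8.98872991e-05,  5.66118148e-04,
       -6.55648746e-05, -8.92923636e-05]), 'joint_efforts': array([-4.51532196e-04, -3.90666604e+01,  1.87404835e+01,  4.22000304e+00,
        1.09661478e-02, -1.95373077e-04]), 'ee_pos': array([0.25562132, 0.56970606, 0.22949259]), 'tool_rot': array([ 9.77821463e-01, -2.09437451e-01, -1.85063890e-04,  1.05144703e-03]), 'wrist_force': array([ 1.06344858, -0.66414165, -0.70617756]), 'wrist_torque': array([-0.03050384, -0.00243111, -0.00219248]), 'width': 0.08729322058379645}
scene {'intrinsics': array([[455.17047818,   0.        , 253.02612133],
       [  0.        , 455.17047818, 198.85940231],
       [  0.        ,   0.        ,   1.        ]]), 'position': array([ 0.93300113, -0.61934454,  1.25643698]), 'attitude': array([ 0.91393937,  0.2907868 , -0.08191968, -0.27101113])}
top {'intrinsics': array([[435.42737816,   0.        , 247.19080644],
       [  0.        , 435.42737816, 186.5614953 ],
       [  0.        ,   0.        ,   1.        ]]), 'position': array([ 0.43005286, -0.01240796,  1.80911688]), 'attitude': array([-0.704357  ,  0.70961834, -0.01261927,  0.01279809])}
wrist {'intrinsics': array([[289.17822578,   0.        , 255.63832863],
       [  0.        , 289.17822578, 198.0088491 ],
       [  0.        ,   0.        ,   1.        ]]), 'mount': array([[-7.73075795e-04, -9.53970683e-01, -2.99898881e-01,
         8.26496101e-02],
       [ 9.99999688e-01, -6.88559354e-04, -3.87497665e-04,
         2.31882152e-04],
       [ 1.63163232e-04, -2.99899087e-01,  9.53970917e-01,
        -1.52667285e-01],
       [ 0.00000000e+00,  0.00000000e+00,  0.00000000e+00,
         1.00000000e+00]])}
```

View pics/scene0.png

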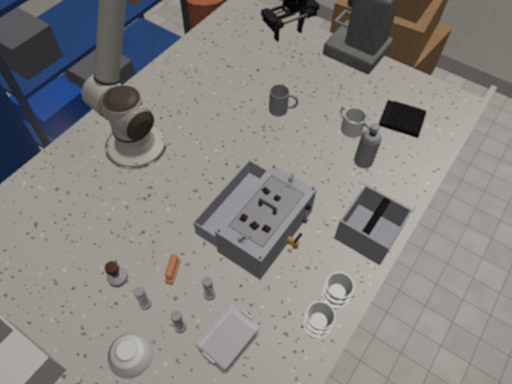

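View pics/top0.png

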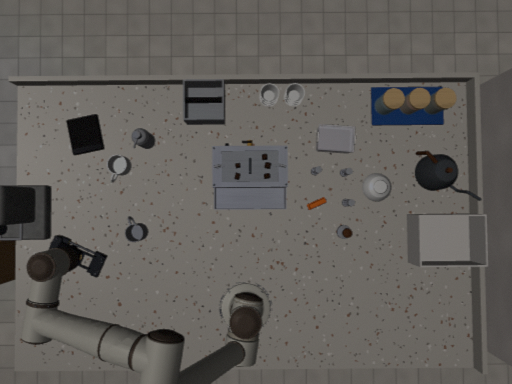

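View pics/wrist0.png

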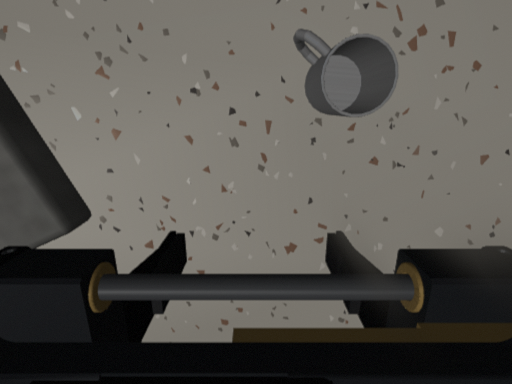

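```bash
python3 - <<'E'
from cell import ctrl
import numpy as np
np.set_printoptions(precision=4,suppress=True)
for n in ["tank","rack","tray_floor","turn_left_wing","turn_right_wing","panel","scraper","piece0","filter0","bowl","soap","container","jug","cup","tamper"]:
    for c in ["top","scene"]:
        print(n,c,[(d["at"].round(3) if hasattr(d["at"],"round") else d["at"],round(d["score"],2)) for d in ctrl.tip_of(c,n)])
print(ctrl.read_state()["clock"])
E
```

```text
tank top [([0.5703, -0.0257, 0.0013], 0.7)]
tank scene [([0.5747, -0.0189, -0.0017], 0.63)]
rack top [([0.5752, 0.0245, 0.1289], 0.5)]
rack scene []
tray_floor top [([0.4467, -0.0153, 0.0272], 0.76), ([0.5694, -0.0261, 0.0013], 0.21)]
tray_floor scene [([0.4529, -0.0194, 0.0277], 0.72), ([0.4257, -0.4226, -0.0015], 0.59)]
turn_left_wing top [([0.4923, -0.5479, -0.0028], 0.72), ([0.5719, 0.1018, 0.1469], 0.37)]
turn_left_wing scene [([0.5717, 0.1067, 0.1447], 0.37), ([0.4539, -0.0168, 0.0262], 0.22)]
turn_right_wing top [([0.5717, -0.1474, 0.1473], 0.47)]
turn_right_wing scene [([0.5747, -0.148, 0.1445], 0.47)]
panel top [([0.5722, -0.0217, 0.123], 0.71)]
panel scene [([0.5741, -0.0173, 0.1207], 0.62), ([0.4539, -0.0194, 0.0256], 0.49)]
scraper top [([0.4209, -0.2973, 0.0002], 0.59)]
scraper scene [([0.431, -0.2963, 0.0004], 0.57)]
piece0 top [([0.5722, -0.0247, 0.0007], 0.74), ([0.576, -0.09, 0.1271], 0.61), ([0.6063, -0.0818, 0.1291], 0.56), ([0.5353, -0.088, 0.1286], 0.48), ([0.5724, 0.0256, 0.1284], 0.41), ([0.5345, 0.0251, 0.1301], 0.36)]
piece0 scene [([0.573, -0.0907, 0.1259], 
[... 413 characters left out ...]
 0.51)]
bowl top [([0.4943, -0.5468, -0.0053], 0.85)]
bowl scene [([0.4956, -0.5446, 0.003], 0.82), ([0.5735, -0.0891, 0.1264], 0.41)]
soap top [([0.6986, 0.4018, -0.0015], 0.58)]
soap scene [([0.6889, 0.404, 0.0014], 0.76)]
container top [([0.686, -0.3664, 0.0027], 0.86)]
container scene [([0.573, -0.0895, 0.1274], 0.7), ([0.4502, -0.0185, 0.025], 0.5)]
jug top [([0.317, 0.4364, -0.0054], 0.9)]
jug scene [([0.3166, 0.436, 0.0023], 0.57)]
cup top [([0.5898, 0.5098, 0.0025], 0.97)]
cup scene [([0.5926, 0.511, 0.0006], 0.61), ([0.4295, -0.2931, -0.0019], 0.21)]
tamper top [([0.3104, -0.405, 0.0009], 0.52)]
tamper scene [([0.3114, -0.4034, 0.0016], 0.96), ([0.5515, -0.4075, -0.002], 0.74)]
1.65
```

```bash
cat > h.py <<'E'
from cell import ctrl
import numpy as np, cv2
from scipy.spatial.transform import Rotation as R
np.set_printoptions(precision=4,suppress=True)
def pose():
    s=ctrl.read_state(); return np.array(s["ee_pos"]),R.from_quat(s["tool_rot"])
def down(psi):  # tool x at yaw psi deg, z down
    return R.from_euler('z',psi,degrees=True)*R.from_quat([1,0,0,0])
def go(p,psi):
    p0,r0=pose(); t=down(psi)
    print("to",p,psi,"dp",(r0.inv().apply(np.array(p)-p0)*1000).round(1),"ang",np.degrees((r0.inv()*t).as_rotvec()).round(2))
def st():
    s=ctrl.read_state(); r=R.from_quat(s["tool_rot"]); x=r.as_matrix()[:,0]
    print("t",round(s["clock"],2),"p",s["ee_pos"],"psi",round(np.degrees(np.arctan2(x[1],x[0])),2),"F",s["wrist_force"].round(1),"w",round(s["width"]*1000,1),"z",r.as_matrix()[:,2])
def cam(n,pr=None):
    c=ctrl.calibration(n)
    if n!="wrist": return c["intrinsics"],np.array(c["position"]),R.from_quat(c["attitude"]).as_matrix()
    p,r=pr; M=c["mount"]; Rr=r.as_matrix()
    return c["intrinsics"],p+Rr@M[:3,3],Rr@M[:3,:3]
def shot(n,name):
    pr=pose(); im=ctrl.get_image(n); cv2.imwrite(f"pics/{name}.png",im[:,:,::-1]); return im,cam(n,pr)
def px2w(C,uv,z):
    K,p,Rm=C; uv=np.atleast_2d(uv).astype(float)
    d=(Rm@np.linalg.inv(K)@np.c_[uv,np.ones(len(uv))].T).T
    return p+d*((z-p[2])/d[:,2])[:,None]
def w2px(C,P):
    K,p,Rm=C; q=(K@Rm.T@(np.atleast_2d(P)-p).T).T; return q[:,:2]/q[:,2:]
def tips(c,*names):
    for n in names: print(n,[(np.array(d["at"]).round(4),round(d["score"],2)) for d in ctrl.tip_of(c,n)])
E
python3 -c "
from h import *
go([.4,.35,.42],-60);go([.5,-.1,.42],-90)"
```

```text
to [0.4, 0.35, 0.42] -60 dp [ 221.7  141.9 -189.5] ang [ 0.    0.   35.83]
to [0.5, -0.1, 0.42] -90 dp [ 497.2  511.5 -189.4] ang [ 0.   -0.   65.83]
```

>>> play_rows(
  plan=[
    {"dp": [40,30,-45],"angular": [0,0,8]},
    {"dp": [80,60,-85],"angular": [0,0,16]},
    {"dp": [120,95,-125],"angular": [0,0,24]},
    {"dp": [150,130,-160],"angular": [0,0,32]},
    {"dp": [497,512,-189],"angular": [0,0,66]},
    {"dp": [497,512,-189],"angular": [0,0,66]},
    {"dp": [497,512,-189],"angular": [0,0,66]},
    {"dp": [497,512,-189],"angular": [0,0,66]},
    {"dp": [497,512,-189],"angular": [0,0,66]},
    {"dp": [497,512,-189],"angular": [0,0,66]},
  ],
)

```text
clock: 2.65
ee_pos: [0.4175, 0.1462, 0.3909]
tool_rot: [-0.706, 0.708, -0.0, 0.001]
wrist_force: [0.1, 0.1, 0.2]
width: 0.0867
```

```bash
python3 -c "
from h import *
st();go([.5,-.1,.42],-90)"
```

```text
t 2.65 p [0.4175 0.1462 0.3909] psi -90.13 F [0.1 0.1 0.2] w 86.7 z [ 0.0011  0.0008 -1.    ]
to [0.5, -0.1, 0.42] -90 dp [246.  -83.1 -29.2] ang [-0.06  0.05 -0.13]
```

>>> play_rows(
  plan=[
    {"dp": [246,-83,-29],"angular": [0,0,0]},
    {"dp": [246,-83,-29],"angular": [0,0,0]},
    {"dp": [246,-83,-29],"angular": [0,0,0]},
    {"dp": [246,-83,-29],"angular": [0,0,0]},
    {"dp": [246,-83,-29],"angular": [0,0,0]},
    {"dp": [246,-83,-29],"angular": [0,0,0]},
    {"dp": [246,-83,-29],"angular": [0,0,0]},
  ],
)

```text
clock: 3.35
ee_pos: [0.5, -0.0996, 0.4188]
tool_rot: [-0.705, 0.709, 0.0, -0.0]
wrist_force: [0.1, 0.3, 0.2]
width: 0.0869
```

```bash
python3 -c "
from h import *
st();shot('wrist','w1');st()
tips('wrist','tank','panel','rack','tray_floor','turn_left_wing','turn_right_wing','scraper','piece0','filter0')"
```

```text
t 3.35 p [ 0.5    -0.0996  0.4188] psi -90.38 F [0.1 0.3 0.2] w 86.9 z [-0.0008  0.     -1.    ]
t 3.4 p [ 0.4997 -0.0984  0.4188] psi -90.26 F [-0.1  1.1  0.1] w 87.1 z [-0.0007  0.0004 -1.    ]
tank []
panel [(array([ 0.571 , -0.0211,  0.1253]), 0.78)]
rack []
tray_floor [(array([ 0.4475, -0.02  ,  0.0205]), 0.87)]
turn_left_wing [(array([0.5725, 0.1036, 0.1501]), 0.48)]
turn_right_wing [(array([ 0.5736, -0.1488,  0.151 ]), 0.78)]
scraper [(array([ 0.4245, -0.2987,  0.0016]), 0.83)]
piece0 [(array([0.5745, 0.0278, 0.1302]), 0.6), (array([ 0.533 , -0.0899,  0.1287]), 0.57), (array([ 0.6114, -0.0792,  0.1268]), 0.5), (array([0.5335, 0.0287, 0.1299]), 0.43)]
filter0 [(array([ 0.5617, -0.2905,  0.0008]), 0.86), (array([ 0.4222, -0.2968,  0.0011]), 0.54)]
```

View pics/w1.png

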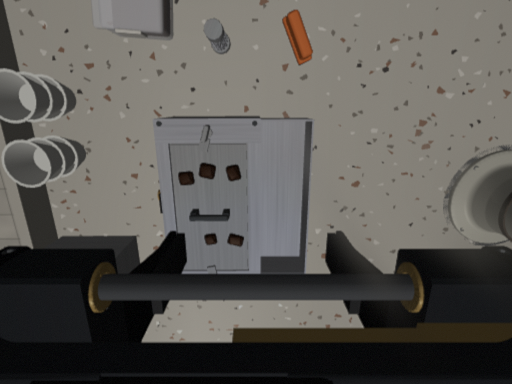

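```bash
python3 -c "
import cv2
im=cv2.imread('pics/w1.png')
cv2.imwrite('pics/w1c.png',cv2.resize(im[105:285,150:320],None,fx=3.3,fy=3.3,interpolation=cv2.INTER_CUBIC))
cv2.imwrite('pics/w1s.png',cv2.resize(im[0:75,195:325],None,fx=6,fy=6,interpolation=cv2.INTER_CUBIC))"
```

```text
(no output)
```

View pics/w1c.png

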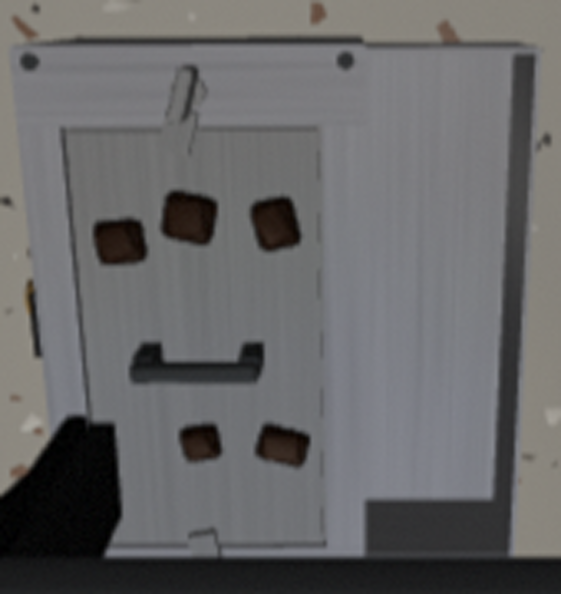

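View pics/w1s.png

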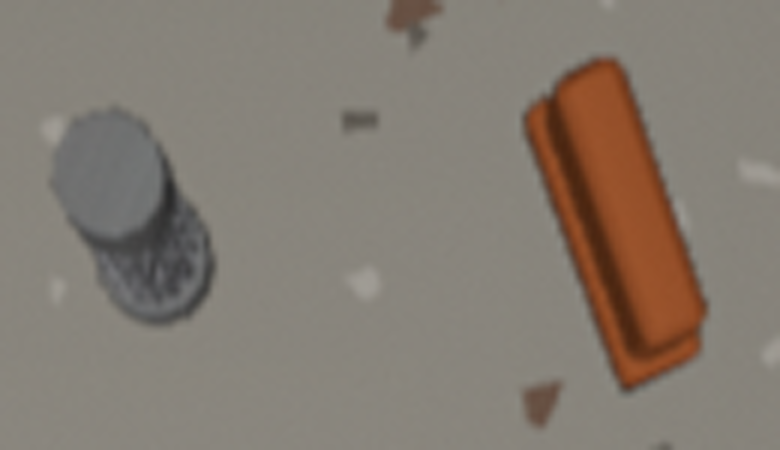

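```bash
python3 -c "
from h import *
c=ctrl.calibration('wrist')
pr=(np.array([.4997,-.0990,.4188]),down(-90.3))
C=cam('wrist',pr)
print(px2w(C,np.array([(62,128),(318,128),(326,545)])/3.3+[150,105],.13))
print(px2w(C,np.array([(13,45),(362,45)])/3.3+[150,105],.13))
print('left tongue tip',px2w(C,np.array([(190,540),(215,535)])/3.3+[150,105],.137))
print('R wing top',px2w(C,np.array([(190,65),(178,122)])/3.3+[150,105],.155))
q=np.array([(557,85),(615,60),(705,310),(645,352)])/6+[195,0]
w=px2w(C,q,.05);print(w,w.mean(0)); d=(w[0]+w[1]-w[2]-w[3])/2; print(np.linalg.norm(d),np.degrees(np.arctan2(d[1],d[0])))
"
```

```text
[[ 0.6306 -0.1298  0.13  ]
 [ 0.5133 -0.1291  0.13  ]
 [ 0.5125  0.0881  0.13  ]]
[[ 0.6489 -0.1666  0.13  ]
 [ 0.4931 -0.1657  0.13  ]]
left tongue tip [[0.5826 0.0805 0.137 ]
 [0.5695 0.0776 0.137 ]]
R wing top [[ 0.5664 -0.1588  0.155 ]
 [ 0.5729 -0.135   0.155 ]]
[[ 0.4474 -0.3213  0.05  ]
 [ 0.4324 -0.3269  0.05  ]
 [ 0.4058 -0.2676  0.05  ]
 [ 0.4216 -0.2573  0.05  ]] [ 0.4268 -0.2933  0.05  ]
0.06699645361104417 -66.93284368986266
```

```bash
python3 -c "
from h import *
go([.4256,-.296,.16],-67);go([.4256,-.296,.03],-67)"
```

```text
to [0.4256, -0.296, 0.16] -67 dp [198.8  73.9 259.3] ang [ -0.02   0.   -23.09]
to [0.4256, -0.296, 0.03] -67 dp [198.8  73.9 389.3] ang [ -0.02   0.   -23.09]
```

>>> play_rows(
  plan=[
    {"dp": [48,18,0],"angular": [0,0,-8]},
    {"dp": [95,36,10],"angular": [0,0,-16]},
    {"dp": [140,54,30],"angular": [0,0,-23]},
    {"dp": [185,69,50],"angular": [0,0,-23]},
    {"dp": [199,74,90],"angular": [0,0,-23]},
    {"dp": [199,74,140],"angular": [0,0,-23]},
    {"dp": [199,74,190],"angular": [0,0,-23]},
    {"dp": [199,74,240],"angular": [0,0,-23]},
    {"dp": [199,74,260],"angular": [0,0,-23]},
    {"dp": [199,74,260],"angular": [0,0,-23]},
  ],
)

```text
clock: 4.85
ee_pos: [0.4226, -0.2957, 0.1554]
tool_rot: [0.833, -0.553, -0.005, 0.001]
wrist_force: [-0.7, -0.6, 0.2]
width: 0.087
```

```bash
python3 -c "
from h import *
st();shot('wrist','w2')
tips('wrist','scraper');go([.4256,-.296,.03],-67)"
```

```text
t 4.85 p [ 0.4226 -0.2957  0.1554] psi -67.19 F [-0.7 -0.6  0.2] w 87.0 z [-0.0086  0.0034 -1.    ]
scraper [(array([ 0.4218, -0.2987,  0.0023]), 0.86), (array([ 0.5616, -0.2907,  0.0012]), 0.49)]
to [0.4256, -0.296, 0.03] -67 dp [ -1.4  -0.  130.1] ang [-0.01 -0.08 -0.11]
```

View pics/w2.png

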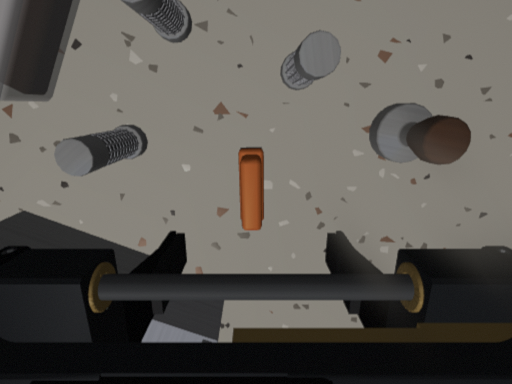

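```bash
python3 -c "
from h import *
st();C=cam('wrist',pose())
print(px2w(C,[(243,153),(261,153),(243,229),(261,229)],.05))
print(px2w(C,[(239,148),(263,148)],.016))
go([.424,-.297,.03],-67)
import cv2
im=cv2.imread('pics/w2.png');cv2.imwrite('pics/w2c.png',cv2.resize(im[130:250,200:310],None,fx=5,fy=5,interpolation=2))
"
```

```text
t 4.95 p [ 0.426  -0.2972  0.1601] psi -67.11 F [ 0.2  0.1 -0.4] w 87.1 z [ 0.0007 -0.0011 -1.    ]
[[ 0.4532 -0.3326  0.05  ]
 [ 0.4382 -0.3389  0.05  ]
 [ 0.4251 -0.2632  0.05  ]
 [ 0.4087 -0.2701  0.05  ]]
[[ 0.4583 -0.3304  0.016 ]
 [ 0.4357 -0.34    0.016 ]]
to [0.424, -0.297, 0.03] -67 dp [ -1.1   1.8 130.1] ang [-0.01 -0.08 -0.11]
```

View pics/w2c.png

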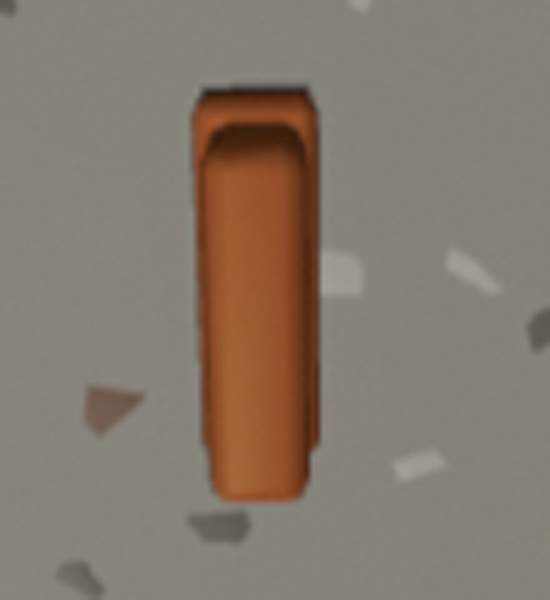

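```bash
python3 -c "
from h import *
p=np.array([.4226,-.2957,.1554]);r=R.from_quat([.833,-.553,-.005,.001])
C=cam('wrist',(p,r))
w=px2w(C,[(251.5,156),(252,229.5)],.05);print(w,w.mean(0),np.linalg.norm(w[0]-w[1]))
w=px2w(C,[(251,149)],.012);print(w)
"
```

```text
[[ 0.4408 -0.3319  0.05  ]
 [ 0.4129 -0.266   0.05  ]] [ 0.4268 -0.2989  0.05  ] 0.07151450429573206
[[ 0.4418 -0.3322  0.012 ]]
```

>>> play_rows(
  plan=[
    {"dp": [1,0,45],"angular": [0,0,0]},
    {"dp": [1,0,85],"angular": [0,0,0]},
    {"dp": [1,0,115],"angular": [0,0,0]},
    {"dp": [1,0,130],"angular": [0,0,0]},
    {"dp": [1,0,130],"angular": [0,0,0]},
    {"dp": [1,0,130],"angular": [0,0,0]},
  ],
)

```text
clock: 5.55
ee_pos: [0.4277, -0.2984, 0.0312]
tool_rot: [0.833, -0.553, 0.002, -0.0]
wrist_force: [0.7, 0.3, 0.2]
width: 0.0871
```

>>> play_rows(
  plan=[
    {"dp": [0,0,0],"angular": [0,0,0]},
    {"dp": [0,0,0],"angular": [0,0,0]},
    {"dp": [0,0,0],"angular": [0,0,0]},
    {"dp": [0,0,0],"angular": [0,0,0]},
    {"dp": [0,0,0],"angular": [0,0,0]},
    {"dp": [0,0,0],"angular": [0,0,0]},
  ],
  fingers=0,
  squeeze=35,
)

```text
clock: 6.15
ee_pos: [0.4255, -0.2978, 0.0293]
tool_rot: [0.833, -0.553, -0.0, 0.0]
wrist_force: [-0.5, 0.2, 0.2]
width: 0.047
```

```bash
python3 -c "
from h import *
st()"
```

```text
t 6.15 p [ 0.4255 -0.2978  0.0293] psi -67.17 F [-0.5  0.2  0.2] w 47.0 z [-0. -0. -1.]
```

Fingers close at about 67 mm/s; wait longer.

>>> play_rows(
  plan=[
    {"dp": [0,0,0],"angular": [0,0,0]},
    {"dp": [0,0,0],"angular": [0,0,0]},
    {"dp": [0,0,0],"angular": [0,0,0]},
    {"dp": [0,0,0],"angular": [0,0,0]},
    {"dp": [0,0,0],"angular": [0,0,0]},
    {"dp": [0,0,0],"angular": [0,0,0]},
  ],
)

```text
clock: 6.75
ee_pos: [0.4256, -0.2978, 0.0292]
tool_rot: [0.833, -0.553, 0.0, -0.0]
wrist_force: [0.2, 0.5, -1.1]
width: 0.0199
```

```bash
python3 -c "
from h import *
st();go([.6415,-.069,.30],-90)"
```

```text
t 6.75 p [ 0.4256 -0.2978  0.0292] psi -67.17 F [ 0.2  0.5 -1.1] w 19.9 z [ 0.0001 -0.     -1.    ]
to [0.6415, -0.069, 0.3] -90 dp [-127.1 -287.7 -270.8] ang [-0.   -0.   22.83]
```

>>> play_rows(
  plan=[
    {"dp": [0,0,-40],"angular": [0,0,0]},
    {"dp": [0,0,-85],"angular": [0,0,0]},
    {"dp": [0,0,-130],"angular": [0,0,0]},
    {"dp": [0,0,-175],"angular": [0,0,5]},
    {"dp": [-15,-30,-210],"angular": [0,0,10]},
    {"dp": [-30,-70,-230],"angular": [0,0,15]},
    {"dp": [-50,-112,-240],"angular": [0,0,20]},
    {"dp": [-70,-155,-250],"angular": [0,0,22.8]},
    {"dp": [-90,-200,-260],"angular": [0,0,22.8]},
    {"dp": [-108,-244,-270],"angular": [0,0,22.8]},
  ],
)

```text
clock: 7.75
ee_pos: [0.6091, -0.1017, 0.2994]
tool_rot: [0.707, -0.707, -0.0, 0.0]
wrist_force: [0.7, 0.2, -0.6]
width: 0.0196
```

```bash
python3 -c "
from h import *
st();go([.6415,-.069,.2],-90);go([.6415,-.069,.1605],-90)"
```

```text
t 7.75 p [ 0.6091 -0.1017  0.2994] psi -89.95 F [ 0.7  0.2 -0.6] w 19.6 z [-0.0008  0.0003 -1.    ]
to [0.6415, -0.069, 0.2] -90 dp [-32.7 -32.5  99.4] ang [0.05 0.02 0.05]
to [0.6415, -0.069, 0.1605] -90 dp [-32.7 -32.6 138.9] ang [0.05 0.02 0.05]
```

>>> play_rows(
  plan=[
    {"dp": [-31,-31,20],"angular": [0,0,0]},
    {"dp": [-33,-33,55],"angular": [0,0,0]},
    {"dp": [-33,-33,90],"angular": [0,0,0]},
    {"dp": [-33,-33,115],"angular": [0,0,0]},
    {"dp": [-33,-33,130],"angular": [0,0,0]},
    {"dp": [-33,-33,133],"angular": [0,0,0]},
    {"dp": [-33,-33,133],"angular": [0,0,0]},
    {"dp": [-33,-33,133],"angular": [0,0,0]},
  ],
)

```text
clock: 8.55
ee_pos: [0.6422, -0.0706, 0.1674]
tool_rot: [0.707, -0.707, 0.001, -0.001]
wrist_force: [-0.5, -0.4, -0.8]
width: 0.02
```

```bash
python3 -c "
from h import *
shot('wrist','w3');shot('scene','s3');st();go([.6415,-.070,.1605],-90)
import cv2
im=cv2.imread('pics/s3.png');cv2.imwrite('pics/s3c.png',cv2.resize(im[150:290,180:330],None,fx=4,fy=4,interpolation=2))
"
```

```text
t 8.65 p [ 0.6422 -0.0705  0.1677] psi -89.97 F [-0.2  0.  -0.8] w 19.7 z [ 0.0025  0.0001 -1.    ]
to [0.6415, -0.07, 0.1605] -90 dp [-0.5  0.7  7.2] ang [-0.14  0.01  0.03]
```

View pics/w3.png

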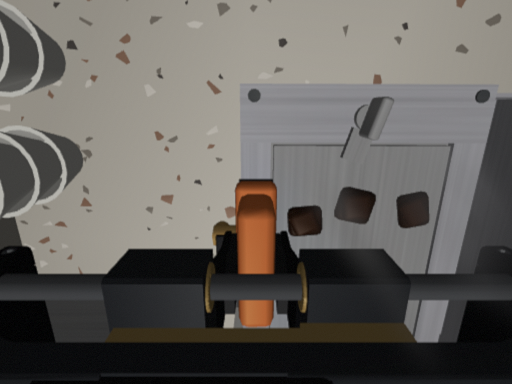

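View pics/s3c.png

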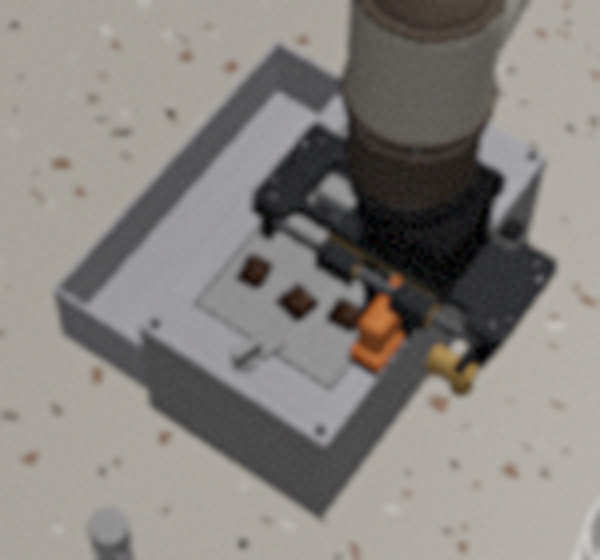

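>>> play_rows(
  plan=[
    {"dp": [0,0,3],"angular": [0,0,0]},
    {"dp": [0,0,6],"angular": [0,0,0]},
    {"dp": [0,0,7.5],"angular": [0,0,0]},
    {"dp": [0,0,7.5],"angular": [0,0,0]},
    {"dp": [0,0,7.5],"angular": [0,0,0]},
  ],
)

```text
clock: 9.15
ee_pos: [0.6415, -0.0705, 0.1592]
tool_rot: [0.707, -0.707, 0.0, -0.0]
wrist_force: [-1.9, 0.7, 2.5]
width: 0.02
```

```bash
python3 -c "
from h import *
st();shot('wrist','w4');go([.56,-.070,.1602],-90)"
```

```text
t 9.15 p [ 0.6415 -0.0705  0.1592] psi -89.96 F [-1.9  0.7  2.5] w 20.0 z [ 0.0002 -0.0001 -1.    ]
to [0.56, -0.07, 0.1602] -90 dp [-0.6 81.5 -1. ] ang [-0.01 -0.01  0.04]
```

View pics/w4.png

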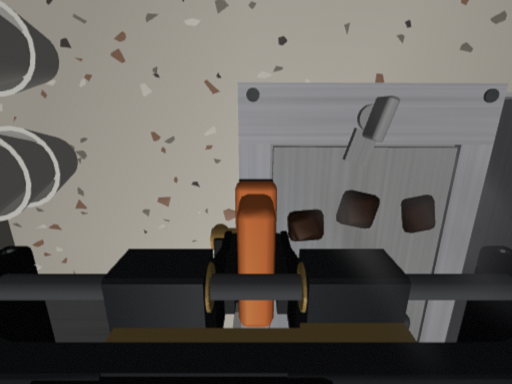

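>>> play_rows(
  plan=[
    {"dp": [0,8,-0.6],"angular": [0,0,0]},
    {"dp": [0,17,-0.6],"angular": [0,0,0]},
    {"dp": [0,26,-0.6],"angular": [0,0,0]},
    {"dp": [0,35,-0.6],"angular": [0,0,0]},
    {"dp": [0,44,-0.6],"angular": [0,0,0]},
    {"dp": [0,53,-0.6],"angular": [0,0,0]},
    {"dp": [0,62,-0.6],"angular": [0,0,0]},
    {"dp": [0,71,-0.6],"angular": [0,0,0]},
    {"dp": [0,80,-0.6],"angular": [0,0,0]},
    {"dp": [0,80,-0.6],"angular": [0,0,0]},
  ],
)

```text
clock: 10.2
ee_pos: [0.56, -0.0706, 0.1593]
tool_rot: [0.707, -0.707, -0.0, 0.0]
wrist_force: [-0.6, 0.0, -0.6]
width: 0.02
```

```bash
python3 -c "
from h import *
st();shot('wrist','w5');go([.482,-.070,.1602],-90)"
```

```text
t 10.2 p [ 0.56   -0.0706  0.1593] psi -89.97 F [-0.6  0.  -0.6] w 20.0 z [-0.0011  0.0001 -1.    ]
to [0.482, -0.07, 0.1602] -90 dp [-0.6 78.9 -0.8] ang [ 0.02 -0.    0.04]
```

View pics/w5.png

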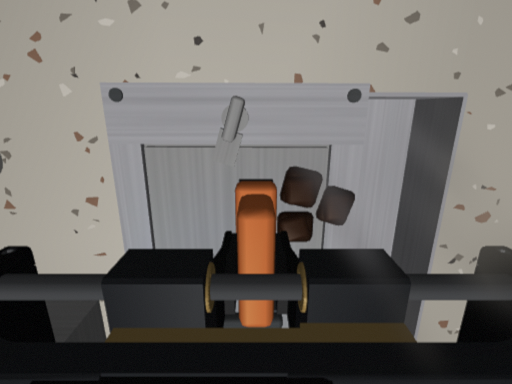

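>>> play_rows(
  plan=[
    {"dp": [0,5,-0.6],"angular": [0,0,0]},
    {"dp": [4,10,-0.6],"angular": [0,0,0]},
    {"dp": [8,16,-0.6],"angular": [0,0,0]},
    {"dp": [12,24,-0.6],"angular": [0,0,0]},
    {"dp": [14,33,-0.6],"angular": [0,0,0]},
    {"dp": [14,42,-0.6],"angular": [0,0,0]},
    {"dp": [14,42,-0.6],"angular": [0,0,0]},
  ],
)

```text
clock: 10.95
ee_pos: [0.518, -0.0847, 0.16]
tool_rot: [0.707, -0.707, -0.0, 0.0]
wrist_force: [-0.4, -0.4, -1.9]
width: 0.0197
```

```bash
python3 -c "
from h import *
st();shot('wrist','w6');go([.48,-.085,.1602],-90)"
```

```text
t 10.95 p [ 0.518  -0.0847  0.16  ] psi -89.99 F [-0.4 -0.4 -1.9] w 19.7 z [-0.0008  0.0002 -1.    ]
to [0.48, -0.085, 0.1602] -90 dp [ 0.3 38.9 -0. ] ang [-0.01  0.    0.04]
```

View pics/w6.png

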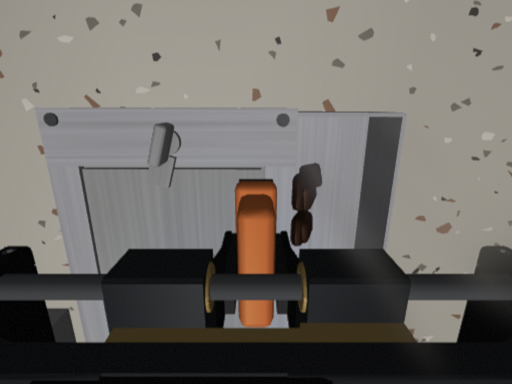

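>>> play_rows(
  plan=[
    {"dp": [0,6,0],"angular": [0,0,0]},
    {"dp": [0,13,0],"angular": [0,0,0]},
    {"dp": [0,20,0],"angular": [0,0,0]},
    {"dp": [0,27,0],"angular": [0,0,0]},
    {"dp": [0,34,0],"angular": [0,0,0]},
    {"dp": [0,39,0],"angular": [0,0,0]},
    {"dp": [0,39,0],"angular": [0,0,0]},
  ],
)

```text
clock: 11.7
ee_pos: [0.4798, -0.0846, 0.16]
tool_rot: [0.707, -0.707, -0.0, -0.0]
wrist_force: [0.3, -0.2, -0.7]
width: 0.0199
```

```bash
python3 -c "
from h import *
st();shot('wrist','w7');go([.48,-.085,.24],-90);go([.64,.032,.24],-90);go([.64,.032,.1602],-90)"
```

```text
t 11.7 p [ 0.4798 -0.0846  0.16  ] psi -89.96 F [ 0.3 -0.2 -0.7] w 19.9 z [-0.      0.0001 -1.    ]
to [0.48, -0.085, 0.24] -90 dp [  0.4   0.4 -79.9] ang [-0.03 -0.    0.04]
to [0.64, 0.032, 0.24] -90 dp [-116.5 -159.7  -79.8] ang [-0.03 -0.    0.04]
to [0.64, 0.032, 0.1602] -90 dp [-116.5 -159.7   -0. ] ang [-0.03 -0.    0.04]
```

View pics/w7.png

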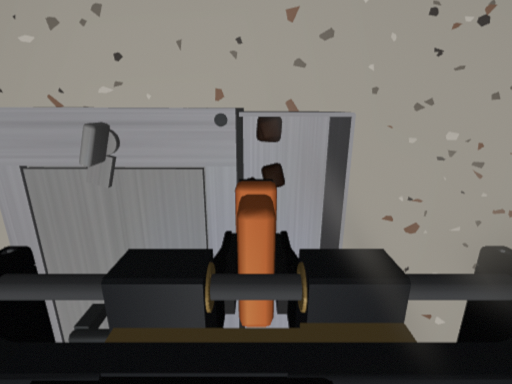

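>>> play_rows(
  plan=[
    {"dp": [0,0,-40],"angular": [0,0,0]},
    {"dp": [0,0,-80],"angular": [0,0,0]},
    {"dp": [-28,-38,-80],"angular": [0,0,0]},
    {"dp": [-56,-78,-80],"angular": [0,0,0]},
    {"dp": [-85,-118,-80],"angular": [0,0,0]},
    {"dp": [-116,-159,-80],"angular": [0,0,0]},
    {"dp": [-116,-160,-60],"angular": [0,0,0]},
    {"dp": [-116,-160,-30],"angular": [0,0,0]},
    {"dp": [-116,-160,-8],"angular": [0,0,0]},
    {"dp": [-116,-160,-8],"angular": [0,0,0]},
  ],
)

```text
clock: 12.75
ee_pos: [0.6384, 0.0313, 0.1635]
tool_rot: [0.707, -0.707, -0.003, 0.004]
wrist_force: [-0.6, 0.6, -1.3]
width: 0.0196
```

```bash
python3 -c "
from h import *
shot('scene','s8');st();shot('top','t8');go([.64,.031,.1600],-90)
import cv2
im=cv2.imread('pics/s8.png');a=cv2.resize(im[150:270,180:330],None,fx=4,fy=4,interpolation=2)
cv2.imwrite('pics/s8c.png',a)
im=cv2.imread('pics/t8.png');a=cv2.resize(im[130:220,200:300],None,fx=6,fy=6,interpolation=2)
cv2.imwrite('pics/t8c.png',a)
"
```

```text
t 12.8 p [0.6399 0.0313 0.1662] psi -89.96 F [ 1.6 -0.1  0.5] w 19.6 z [-0.0038 -0.0014 -1.    ]
to [0.64, 0.031, 0.16] -90 dp [0.4 1.1 8.2] ang [-0.01 -0.04  0.05]
```

View pics/s8c.png

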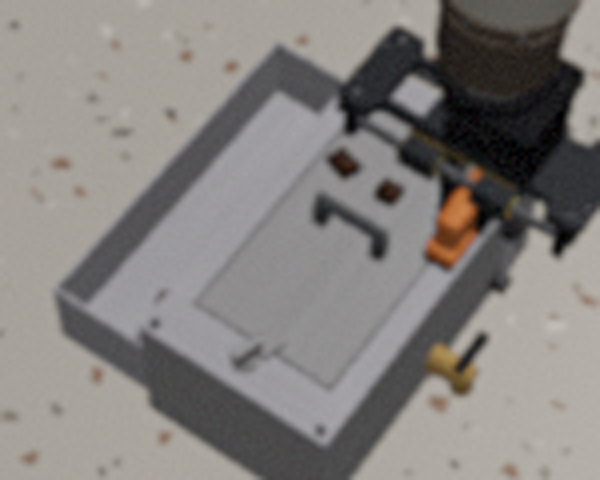

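View pics/t8c.png

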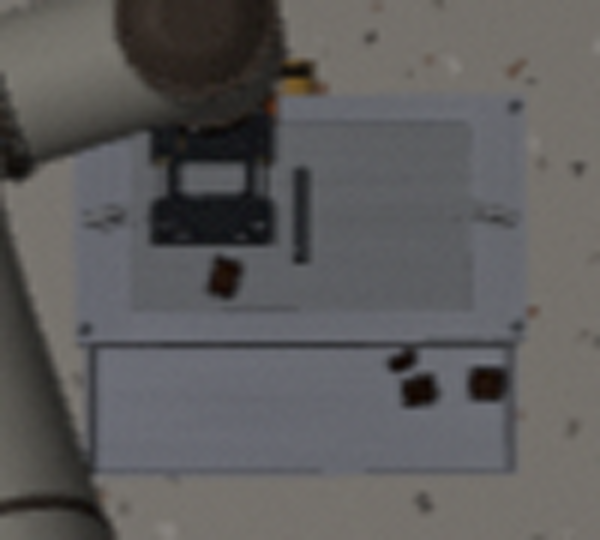

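Three pieces are in the tray (right part), two remain left of the handle. Lower and stroke.

>>> play_rows(
  plan=[
    {"dp": [0,0,4],"angular": [0,0,0]},
    {"dp": [0,0,7],"angular": [0,0,0]},
    {"dp": [0,0,7.5],"angular": [0,0,0]},
    {"dp": [0,8,7.5],"angular": [0,0,0]},
    {"dp": [0,17,7.5],"angular": [0,0,0]},
    {"dp": [0,26,7.5],"angular": [0,0,0]},
    {"dp": [0,35,7.5],"angular": [0,0,0]},
    {"dp": [0,44,7.5],"angular": [0,0,0]},
    {"dp": [0,53,7.5],"angular": [0,0,0]},
    {"dp": [0,60,7.5],"angular": [0,0,0]},
  ],
)

```text
clock: 13.85
ee_pos: [0.5796, 0.0315, 0.1606]
tool_rot: [0.707, -0.707, 0.0, -0.0]
wrist_force: [-0.2, -1.0, 0.4]
width: 0.0197
```

```bash
python3 -c "
from h import *
st();shot('scene','s9');st();go([.481,.031,.1602],-90)
import cv2
im=cv2.imread('pics/s9.png');a=cv2.resize(im[150:270,180:330],None,fx=4,fy=4,interpolation=2)
cv2.imwrite('pics/s9c.png',a)
"
```

```text
t 13.85 p [0.5796 0.0315 0.1606] psi -89.96 F [-0.2 -1.   0.4] w 19.7 z [ 0.0002  0.0001 -1.    ]
t 13.9 p [0.5786 0.0314 0.1606] psi -89.97 F [-1.4  1.  -1.7] w 19.8 z [-0.0009  0.0002 -1.    ]
to [0.481, 0.031, 0.1602] -90 dp [ 0.4 97.6  0.5] ang [0.05 0.01 0.03]
```

View pics/s9c.png

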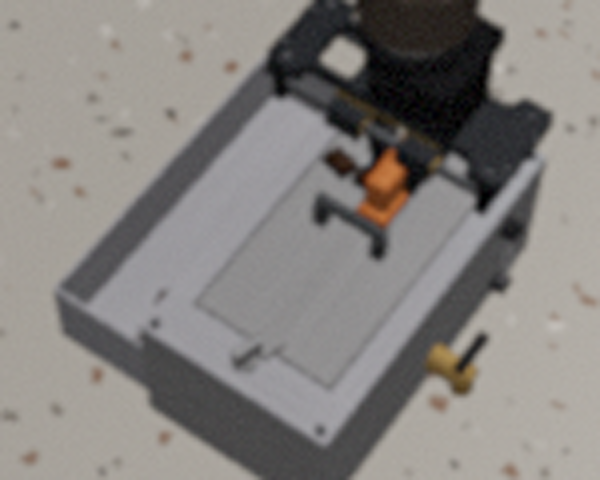

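>>> play_rows(
  plan=[
    {"dp": [0,10,0.4],"angular": [0,0,0]},
    {"dp": [0,20,0.4],"angular": [0,0,0]},
    {"dp": [0,30,0.4],"angular": [0,0,0]},
    {"dp": [0,40,0.4],"angular": [0,0,0]},
    {"dp": [0,50,0.4],"angular": [0,0,0]},
    {"dp": [0,60,0.4],"angular": [0,0,0]},
    {"dp": [0,70,0.4],"angular": [0,0,0]},
    {"dp": [0,80,0.4],"angular": [0,0,0]},
    {"dp": [0,90,0.4],"angular": [0,0,0]},
    {"dp": [0,98,0.4],"angular": [0,0,0]},
  ],
)

```text
clock: 14.9
ee_pos: [0.4815, 0.0313, 0.16]
tool_rot: [0.707, -0.707, -0.0, 0.0]
wrist_force: [0.3, -0.3, -1.6]
width: 0.0198
```

```bash
python3 -c "
from h import *
st();go([.48,.03,.28],-90);go([.42,-.297,.28],-90)
tips('top','filter0')
"
```

```text
t 14.9 p [0.4815 0.0313 0.16  ] psi -89.97 F [ 0.3 -0.3 -1.6] w 19.8 z [-0.0001  0.     -1.    ]
to [0.48, 0.03, 0.28] -90 dp [   1.3    1.5 -120. ] ang [0.   0.   0.03]
to [0.42, -0.297, 0.28] -90 dp [ 328.3   61.7 -120. ] ang [0.   0.   0.03]
filter0 [(array([ 0.5646, -0.2888, -0.0002]), 0.57), (array([ 0.4305, -0.4146,  0.0009]), 0.57), (array([ 0.5479, -0.4144, -0.0004]), 0.5)]
```

>>> play_rows(
  plan=[
    {"dp": [0,0,-40],"angular": [0,0,0]},
    {"dp": [0,2,-80],"angular": [0,0,0]},
    {"dp": [20,5,-115],"angular": [0,0,0]},
    {"dp": [65,12,-120],"angular": [0,0,0]},
    {"dp": [110,20,-120],"angular": [0,0,0]},
    {"dp": [155,30,-120],"angular": [0,0,0]},
    {"dp": [200,40,-120],"angular": [0,0,0]},
    {"dp": [245,50,-120],"angular": [0,0,0]},
    {"dp": [290,65,-110],"angular": [0,0,0]},
    {"dp": [321,70,-100],"angular": [0,0,0]},
  ],
)

```text
clock: 15.95
ee_pos: [0.4114, -0.2919, 0.2601]
tool_rot: [-0.707, 0.708, -0.0, 0.0]
wrist_force: [0.3, 0.4, -0.5]
width: 0.0203
```

```bash
python3 -c "
from h import *
im,_=shot('top','t9');shot('scene','s10');st();go([.41,-.29,.05],-90);go([.41,-.29,.030],-90)
import cv2
im=cv2.imread('pics/t9.png');a=cv2.resize(im[120:250,200:390],None,fx=4,fy=4,interpolation=2)
cv2.imwrite('pics/t9c.png',a)
im=cv2.imread('pics/s10.png');a=cv2.resize(im[150:270,180:330],None,fx=4,fy=4,interpolation=2)
cv2.imwrite('pics/s10c.png',a)
tips('top','piece0')
"
```

```text
t 16.05 p [ 0.411  -0.2922  0.2582] psi -90.27 F [-0.8  1.5 -1. ] w 19.9 z [-0.0034  0.001  -1.    ]
to [0.41, -0.29, 0.05] -90 dp [ -1.9   0.3 208.2] ang [ 0.19  0.06 -0.27]
to [0.41, -0.29, 0.03] -90 dp [ -1.9   0.2 228.2] ang [ 0.19  0.06 -0.27]
piece0 [(array([0.4561, 0.0211, 0.0365]), 0.39)]
```

View pics/t9c.png

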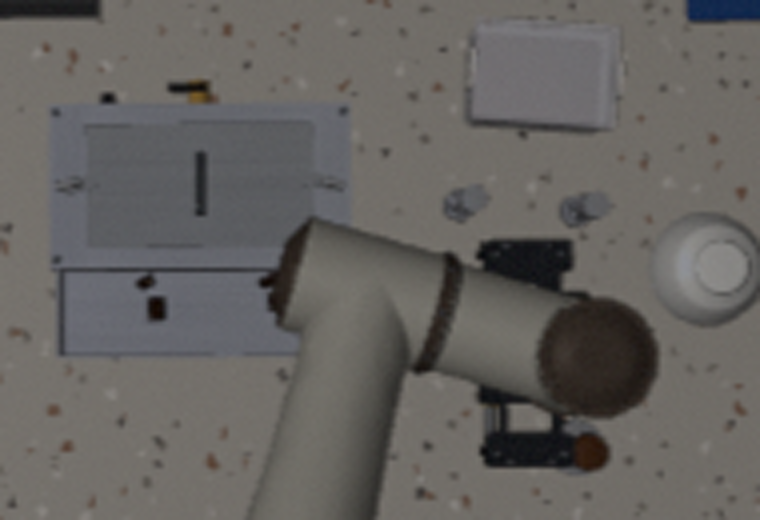

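View pics/s10c.png

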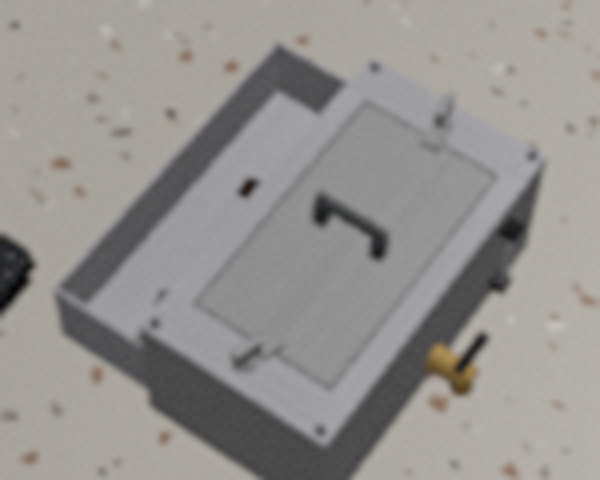

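>>> play_rows(
  plan=[
    {"dp": [-2,0,50],"angular": [0,0,0]},
    {"dp": [-2,0,100],"angular": [0,0,0]},
    {"dp": [-2,0,150],"angular": [0,0,0]},
    {"dp": [-2,0,190],"angular": [0,0,0]},
    {"dp": [-2,0,215],"angular": [0,0,0]},
    {"dp": [-2,0,224],"angular": [0,0,0]},
    {"dp": [-2,0,226],"angular": [0,0,0]},
    {"dp": [-2,0,226],"angular": [0,0,0]},
  ],
)

```text
clock: 16.9
ee_pos: [0.4141, -0.2877, 0.0352]
tool_rot: [0.708, -0.706, 0.001, -0.0]
wrist_force: [0.8, -0.5, -0.7]
width: 0.0199
```

```bash
python3 -c "
from h import *
st()"
```

```text
t 16.9 p [ 0.4141 -0.2877  0.0352] psi -89.9 F [ 0.8 -0.5 -0.7] w 19.9 z [ 0.0024 -0.001  -1.    ]
```

>>> play_rows(
  plan=[
    {"dp": [0,0,3],"angular": [0,0,0]},
    {"dp": [0,0,4.5],"angular": [0,0,0]},
    {"dp": [0,0,5],"angular": [0,0,0]},
    {"dp": [0,0,5],"angular": [0,0,0]},
  ],
)

```text
clock: 17.3
ee_pos: [0.4128, -0.2877, 0.0294]
tool_rot: [0.707, -0.707, 0.0, -0.0]
wrist_force: [0.1, -0.2, -1.4]
width: 0.0196
```

>>> play_rows(
  plan=[
    {"dp": [0,0,0],"angular": [0,0,0]},
    {"dp": [0,0,0],"angular": [0,0,0]},
    {"dp": [0,0,0],"angular": [0,0,0]},
    {"dp": [0,0,0],"angular": [0,0,0]},
    {"dp": [0,0,-20],"angular": [0,0,0]},
    {"dp": [0,0,-60],"angular": [0,0,0]},
    {"dp": [0,0,-105],"angular": [0,0,0]},
    {"dp": [0,0,-155],"angular": [0,0,0]},
    {"dp": [0,0,-205],"angular": [0,0,0]},
    {"dp": [0,0,-220],"angular": [0,0,0]},
  ],
  fingers=50,
)

```text
clock: 18.3
ee_pos: [0.4149, -0.2889, 0.2554]
tool_rot: [0.708, -0.707, 0.005, -0.002]
wrist_force: [-0.5, -0.5, -0.0]
width: 0.0499
```

```bash
python3 -c "
from h import *
st();shot('wrist','w11');st();go([.5,-.14,.3],0)"
```

```text
t 18.3 p [ 0.4149 -0.2889  0.2554] psi -89.92 F [-0.5 -0.5 -0. ] w 49.9 z [ 0.0104 -0.0051 -0.9999]
t 18.35 p [ 0.415  -0.2889  0.2555] psi -89.92 F [0.6 0.4 1.1] w 49.7 z [ 0.0108 -0.0051 -0.9999]
to [0.5, -0.14, 0.3] 0 dp [-148.5  -85.7  -44.3] ang [ -0.26  -0.71 -89.92]
```

View pics/w11.png

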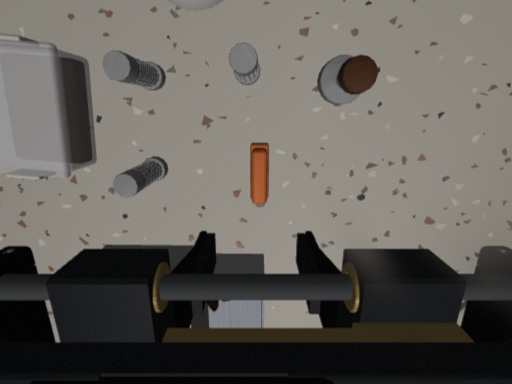

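```bash
python3 -c "
from h import *
go([.572,-.1475,.26],-105)"
```

```text
to [0.572, -0.1475, 0.26] -105 dp [-141.2 -157.2   -3.5] ang [-0.65 -0.21 15.08]
```

>>> play_rows(
  plan=[
    {"dp": [-33,-37,-4],"angular": [0,0,5]},
    {"dp": [-66,-73,-4],"angular": [0,0,12]},
    {"dp": [-99,-110,-4],"angular": [0,0,15]},
    {"dp": [-125,-140,-4],"angular": [-0.6,0,15]},
    {"dp": [-141,-157,-4],"angular": [-0.6,0,15]},
    {"dp": [-141,-157,-4],"angular": [-0.6,0,15]},
    {"dp": [-141,-157,-4],"angular": [-0.6,0,15]},
    {"dp": [-141,-157,-4],"angular": [-0.6,0,15]},
  ],
)

```text
clock: 19.15
ee_pos: [0.5685, -0.1473, 0.2528]
tool_rot: [-0.609, 0.793, 0.004, -0.004]
wrist_force: [-0.2, 0.0, 0.4]
width: 0.0498
```

```bash
python3 -c "
from h import *
st();shot('wrist','w12');st();tips('wrist','turn_right_wing')"
```

```text
t 19.15 p [ 0.5685 -0.1473  0.2528] psi -105.03 F [-0.2  0.   0.4] w 49.8 z [-0.0113  0.0014 -0.9999]
t 19.2 p [ 0.5685 -0.1475  0.2531] psi -105.05 F [0.5 0.4 0.2] w 49.9 z [-0.0107  0.0014 -0.9999]
turn_right_wing [(array([ 0.5693, -0.148 ,  0.1474]), 0.86)]
```

View pics/w12.png

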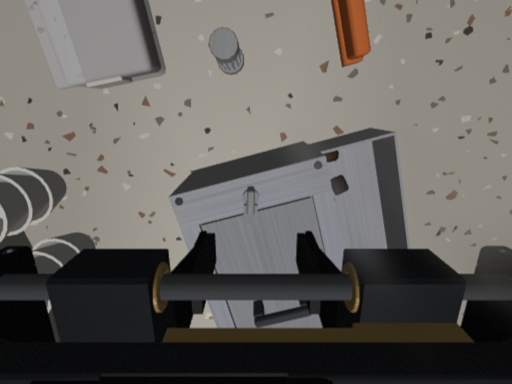

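```bash
python3 -c "
from h import *
go([.5705,-.1475,.146],-105)"
```

```text
to [0.5705, -0.1475, 0.146] -105 dp [ -0.6  -2.9 107.3] ang [ 0.59 -0.08 -0.05]
```

>>> play_rows(
  plan=[
    {"dp": [0,0,30],"angular": [0,0,0]},
    {"dp": [0,0,60],"angular": [0,0,0]},
    {"dp": [0,0,80],"angular": [0,0,0]},
    {"dp": [0,0,80],"angular": [0,0,0]},
    {"dp": [0,0,80],"angular": [0,0,0]},
  ],
)

```text
clock: 19.75
ee_pos: [0.5688, -0.1472, 0.1739]
tool_rot: [-0.609, 0.793, 0.003, -0.004]
wrist_force: [0.4, 0.2, 0.0]
width: 0.05
```

```bash
python3 -c "
from h import *
st();shot('wrist','w13');st();go([.5705,-.1475,.1465],-105)"
```

```text
t 19.75 p [ 0.5688 -0.1472  0.1739] psi -105.0 F [0.4 0.2 0. ] w 50.0 z [-0.0095  0.0007 -1.    ]
t 19.8 p [ 0.5694 -0.1471  0.1746] psi -104.99 F [-0.   0.   0.7] w 50.1 z [-0.0078  0.0008 -1.    ]
to [0.5705, -0.1475, 0.1465] -105 dp [ 0.1 -1.4 28.1] ang [ 0.44 -0.07  0.01]
```

View pics/w13.png

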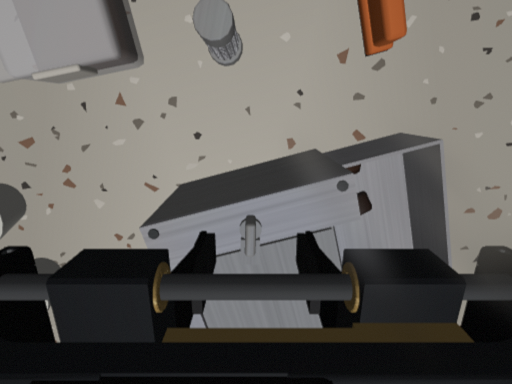

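>>> play_rows(
  plan=[
    {"dp": [0,-2,10],"angular": [0.4,0,0]},
    {"dp": [0,-2,20],"angular": [0.4,0,0]},
    {"dp": [0,-2,27.5],"angular": [0.4,0,0]},
    {"dp": [0,-2,27.5],"angular": [0.4,0,0]},
    {"dp": [0,-2,27.5],"angular": [0.4,0,0]},
  ],
)

```text
clock: 20.3
ee_pos: [0.5706, -0.147, 0.1457]
tool_rot: [-0.609, 0.793, 0.001, -0.002]
wrist_force: [-0.5, 0.7, 0.8]
width: 0.05
```

```bash
python3 -c "
from h import *
st();shot('wrist','w14');st();go([.5705,-.1475,.1465],-105)"
```

```text
t 20.3 p [ 0.5706 -0.147   0.1457] psi -104.95 F [-0.5  0.7  0.8] w 50.0 z [-0.0035 -0.0007 -1.    ]
t 20.35 p [ 0.5707 -0.147   0.1459] psi -104.96 F [-0.2 -0.3  0.5] w 50.0 z [-0.0029 -0.0007 -1.    ]
to [0.5705, -0.1475, 0.1465] -105 dp [ 0.6  0.1 -0.6] ang [ 0.15 -0.08  0.04]
```

View pics/w14.png

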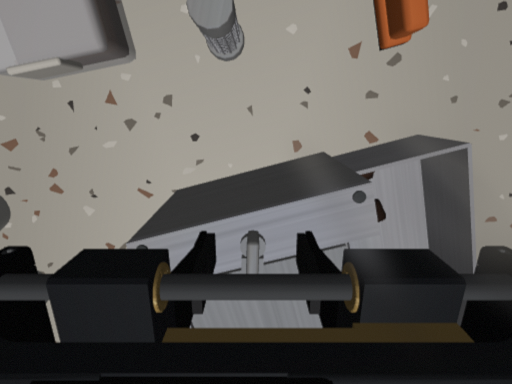

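>>> play_rows(
  plan=[
    {"dp": [0,0,0],"angular": [0,0,0]},
    {"dp": [0,0,0],"angular": [0,0,0]},
    {"dp": [0,0,0],"angular": [0,0,0]},
    {"dp": [0,0,0],"angular": [0,0,0]},
    {"dp": [0,0,0],"angular": [0,0,0]},
    {"dp": [0,0,0],"angular": [0,0,0]},
    {"dp": [0,0,0],"angular": [0,0,0]},
    {"dp": [0,0,0],"angular": [0,0,0]},
    {"dp": [0,0,0],"angular": [0,0,0]},
    {"dp": [0,0,0],"angular": [0,0,0]},
  ],
  fingers=0,
  squeeze=15,
)

```text
clock: 21.35
ee_pos: [0.5725, -0.1472, 0.1458]
tool_rot: [-0.609, 0.793, -0.001, 0.0]
wrist_force: [4.7, -2.5, -2.6]
width: 0.0066
```

```bash
python3 -c "
from h import *
st();go([.5705,-.1475,.1465],-180)"
```

```text
t 21.35 p [ 0.5725 -0.1472  0.1458] psi -104.95 F [ 4.7 -2.5 -2.6] w 6.6 z [ 0.0012 -0.0011 -1.    ]
to [0.5705, -0.1475, 0.1465] -180 dp [ 0.8  1.9 -0.7] ang [-0.1   0.02 75.05]
```

>>> play_rows(
  plan=[
    {"dp": [0,-0.5,0],"angular": [0,0,8]},
    {"dp": [0,-1,0],"angular": [0,0,16]},
    {"dp": [0,-1,0],"angular": [0,0,24]},
    {"dp": [0,-1,0],"angular": [0,0,32]},
    {"dp": [0,-1,0],"angular": [0,0,40]},
    {"dp": [0,-1,0],"angular": [0,0,48]},
    {"dp": [0,-1,0],"angular": [0,0,56]},
    {"dp": [0,-1,0],"angular": [0,0,64]},
    {"dp": [0,-1,0],"angular": [0,0,71]},
    {"dp": [0,-1,0],"angular": [0,0,75]},
  ],
)

```text
clock: 22.35
ee_pos: [0.5726, -0.1473, 0.1458]
tool_rot: [0.001, 1.0, -0.0, -0.0]
wrist_force: [3.0, -0.7, -1.3]
width: 0.007
```

>>> play_rows(
  plan=[
    {"dp": [0,0,0],"angular": [0,0,0]},
    {"dp": [0,0,0],"angular": [0,0,0]},
  ],
)

```text
clock: 22.55
ee_pos: [0.5726, -0.1474, 0.1458]
tool_rot: [-0.001, 1.0, -0.0, -0.0]
wrist_force: [4.6, -1.0, -2.3]
width: 0.0071
```

```bash
python3 -c "
from h import *
st()"
```

```text
t 22.55 p [ 0.5726 -0.1474  0.1458] psi -179.88 F [ 4.6 -1.  -2.3] w 7.1 z [-0.0007 -0.0008 -1.    ]
```

>>> play_rows(
  plan=[
    {"dp": [0,0,0],"angular": [0,0,0]},
    {"dp": [0,0,0],"angular": [0,0,0]},
    {"dp": [0,0,0],"angular": [0,0,0]},
    {"dp": [0,0,-20],"angular": [0,0,0]},
    {"dp": [0,0,-60],"angular": [0,0,0]},
    {"dp": [0,0,-100],"angular": [0,0,-8]},
    {"dp": [0,0,-110],"angular": [0,0,-16]},
    {"dp": [0,0,-110],"angular": [0,0,-24]},
    {"dp": [0,0,-110],"angular": [0,0,-32]},
    {"dp": [0,0,-110],"angular": [0,0,-40]},
  ],
  fingers=50,
)

```text
clock: 23.55
ee_pos: [0.5709, -0.147, 0.2553]
tool_rot: [-0.345, 0.939, 0.001, -0.002]
wrist_force: [-0.6, 0.6, -0.3]
width: 0.0496
```

```bash
python3 -c "
from h import *
st();go([.5715,.105,.26],-80)"
```

```text
t 23.55 p [ 0.5709 -0.147   0.2553] psi -139.63 F [-0.6  0.6 -0.3] w 49.6 z [-0.0052  0.     -1.    ]
to [0.5715, 0.105, 0.26] -80 dp [-163.6  191.6   -4.7] ang [  0.29  -0.11 -59.63]
```

>>> play_rows(
  plan=[
    {"dp": [-30,35,-5],"angular": [0,0,-8]},
    {"dp": [-60,70,-5],"angular": [0,0,-16]},
    {"dp": [-90,105,-5],"angular": [0,0,-24]},
    {"dp": [-120,140,-5],"angular": [0,0,-32]},
    {"dp": [-145,170,-5],"angular": [0,0,-40]},
    {"dp": [-160,188,-5],"angular": [0,0,-48]},
    {"dp": [-164,192,5],"angular": [0,0,-56]},
    {"dp": [-164,192,25],"angular": [0,0,-59.6]},
    {"dp": [-164,192,50],"angular": [0,0,-59.6]},
    {"dp": [-164,192,50],"angular": [0,0,-59.6]},
  ],
)

```text
clock: 24.55
ee_pos: [0.5707, 0.1047, 0.2015]
tool_rot: [0.764, -0.645, -0.004, 0.005]
wrist_force: [-0.9, -0.2, -1.2]
width: 0.05
```

```bash
python3 -c "
from h import *
st();shot('wrist','w15');st();tips('wrist','turn_left_wing','turn_right_wing')"
```

```text
t 24.55 p [0.5707 0.1047 0.2015] psi -80.39 F [-0.9 -0.2 -1.2] w 50.0 z [-0.0127 -0.0031 -0.9999]
t 24.6 p [0.5723 0.1048 0.2038] psi -80.36 F [ 0.6 -0.3 -0.3] w 49.8 z [-0.0083 -0.0025 -1.    ]
turn_left_wing [(array([0.5708, 0.1036, 0.1454]), 0.68)]
turn_right_wing []
```

View pics/w15.png

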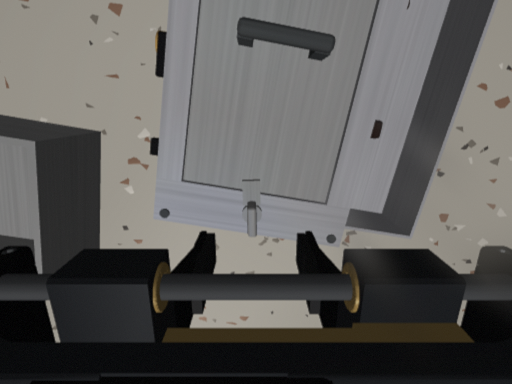

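```bash
python3 -c "
from h import *
st();go([.5713,.1042,.146],-80.3)"
```

```text
t 24.7 p [0.5741 0.1053 0.2065] psi -80.35 F [-0.4  0.7  0.9] w 49.8 z [-0.0024 -0.0006 -1.    ]
to [0.5713, 0.1042, 0.146] -80.3 dp [ 0.6  2.8 60.5] ang [ 0.14 -0.01 -0.05]
```

```bash
python3 -c "
from h import *
C=cam('wrist',(np.array([.5707,.1047,.2015]),R.from_quat([.764,-.645,-.004,.005])))
print(px2w(C,[(252,204),(252,234)],.155), px2w(C,[(252.5,214)],.137))"
```

```text
[[0.5752 0.0895 0.155 ]
 [0.5713 0.113  0.155 ]] [[0.5724 0.1038 0.137 ]]
```

>>> play_rows(
  plan=[
    {"dp": [1,1.5,20],"angular": [0,0,0]},
    {"dp": [1,1.5,40],"angular": [0,0,0]},
    {"dp": [1,1.5,55],"angular": [0,0,0]},
    {"dp": [1,1.5,60],"angular": [0,0,0]},
    {"dp": [1,1.5,60],"angular": [0,0,0]},
    {"dp": [1,1.5,60],"angular": [0,0,0]},
  ],
)

```text
clock: 25.3
ee_pos: [0.5731, 0.1043, 0.1468]
tool_rot: [0.764, -0.645, -0.001, 0.0]
wrist_force: [-0.3, 0.3, 0.5]
width: 0.0501
```

>>> play_rows(
  plan=[
    {"dp": [0,0,0],"angular": [0,0,0]},
    {"dp": [0,0,0],"angular": [0,0,0]},
    {"dp": [0,0,0],"angular": [0,0,0]},
    {"dp": [0,0,0],"angular": [0,0,0]},
    {"dp": [0,0,0],"angular": [0,0,0]},
    {"dp": [0,0,0],"angular": [0,0,0]},
    {"dp": [0,0,0],"angular": [0,0,0]},
    {"dp": [0,0,0],"angular": [0,0,0]},
    {"dp": [0,0,0],"angular": [0,0,0]},
    {"dp": [0,0,0],"angular": [0,0,0]},
  ],
  fingers=0,
  squeeze=15,
)

```text
clock: 26.3
ee_pos: [0.5732, 0.1043, 0.1456]
tool_rot: [0.764, -0.645, -0.0, 0.0]
wrist_force: [5.2, -0.4, -2.8]
width: 0.0069
```

```bash
python3 -c "
from h import *
st()"
```

```text
t 26.3 p [0.5732 0.1043 0.1456] psi -80.36 F [ 5.2 -0.4 -2.8] w 6.9 z [-0.0012  0.0001 -1.    ]
```

Gripped the left wing (6.9 mm). Rotate −80° about tool z.

>>> play_rows(
  plan=[
    {"dp": [0,-0.5,0],"angular": [0,0,-8]},
    {"dp": [0,-0.5,0],"angular": [0,0,-16]},
    {"dp": [0,-0.5,0],"angular": [0,0,-24]},
    {"dp": [0,-0.5,0],"angular": [0,0,-32]},
    {"dp": [0,-0.5,0],"angular": [0,0,-40]},
    {"dp": [0,-0.5,0],"angular": [0,0,-48]},
    {"dp": [0,-0.5,0],"angular": [0,0,-56]},
    {"dp": [0,-0.5,0],"angular": [0,0,-64]},
    {"dp": [0,-0.5,0],"angular": [0,0,-72]},
    {"dp": [0,-0.5,0],"angular": [0,0,-80]},
  ],
)

```text
clock: 27.3
ee_pos: [0.5735, 0.1046, 0.1456]
tool_rot: [1.0, -0.0, -0.001, -0.0]
wrist_force: [4.3, 0.5, -1.5]
width: 0.0067
```

>>> play_rows(
  plan=[
    {"dp": [0,0,0],"angular": [0,0,0]},
    {"dp": [0,0,0],"angular": [0,0,0]},
  ],
)

```text
clock: 27.5
ee_pos: [0.5735, 0.1046, 0.1456]
tool_rot: [1.0, -0.005, -0.001, -0.0]
wrist_force: [5.3, 0.5, -2.3]
width: 0.0073
```

>>> play_rows(
  plan=[
    {"dp": [0,0,0],"angular": [0,0,0]},
    {"dp": [0,0,0],"angular": [0,0,0]},
    {"dp": [0,0,0],"angular": [0,0,0]},
    {"dp": [0,0,0],"angular": [0,0,0]},
    {"dp": [0,0,-30],"angular": [0,0,0]},
    {"dp": [0,0,-70],"angular": [0,0,0]},
    {"dp": [0,0,-110],"angular": [0,0,0]},
    {"dp": [0,0,-120],"angular": [0,0,0]},
  ],
  fingers=50,
)

```text
clock: 28.3
ee_pos: [0.5748, 0.1047, 0.2706]
tool_rot: [1.0, -0.003, 0.002, -0.001]
wrist_force: [0.9, -0.6, 0.3]
width: 0.0491
```

```bash
python3 -c "
from h import *
st();go([.5715,-.021,.23],0)"
```

```text
t 28.3 p [0.5748 0.1047 0.2706] psi -0.36 F [ 0.9 -0.6  0.3] w 49.1 z [ 0.0046  0.0019 -1.    ]
to [0.5715, -0.021, 0.23] 0 dp [ -2.7 125.8  40.4] ang [-0.11 -0.26 -0.36]
```

>>> play_rows(
  plan=[
    {"dp": [-1,45,0],"angular": [0,0,0]},
    {"dp": [-2,90,10],"angular": [0,0,0]},
    {"dp": [-3,126,30],"angular": [0,0,0]},
    {"dp": [-3,126,40],"angular": [0,0,0]},
    {"dp": [-3,126,40],"angular": [0,0,0]},
    {"dp": [-3,126,40],"angular": [0,0,0]},
    {"dp": [-3,126,40],"angular": [0,0,0]},
  ],
)

```text
clock: 29.0
ee_pos: [0.5697, -0.0207, 0.2261]
tool_rot: [1.0, -0.002, -0.001, 0.0]
wrist_force: [-0.3, -0.2, 0.1]
width: 0.0499
```

```bash
python3 -c "
from h import *
st();im,C=shot('wrist','w16');st();tips('wrist','panel');print(w2px(C,[[.5715,-.021,.163]]))"
```

```text
t 29.0 p [ 0.5697 -0.0207  0.2261] psi -0.28 F [-0.3 -0.2  0.1] w 49.9 z [-0.0023 -0.0003 -1.    ]
t 29.05 p [ 0.5697 -0.0207  0.2262] psi -0.27 F [ 0.1 -0.2  0.7] w 49.7 z [-0.0022 -0.0002 -1.    ]
panel [(array([ 0.5707, -0.0233,  0.1213]), 0.76)]
[[255.8767 213.3335]]
```

View pics/w16.png

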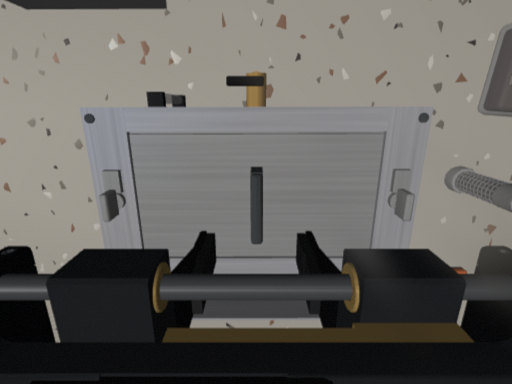

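>>> play_rows(
  plan=[
    {"dp": [3,0,30],"angular": [0,0,0]},
    {"dp": [3,0,60],"angular": [0,0,0]},
    {"dp": [3,0,76],"angular": [0,0,0]},
    {"dp": [3,0,79],"angular": [0,0,0]},
    {"dp": [3,0,79],"angular": [0,0,0]},
    {"dp": [3,0,79],"angular": [0,0,0]},
  ],
)

```text
clock: 29.7
ee_pos: [0.5729, -0.0214, 0.1479]
tool_rot: [1.0, -0.003, -0.0, 0.0]
wrist_force: [0.3, -0.4, 0.2]
width: 0.05
```

>>> play_rows(
  plan=[
    {"dp": [0,0,0],"angular": [0,0,0]},
    {"dp": [0,0,0],"angular": [0,0,0]},
    {"dp": [0,0,0],"angular": [0,0,0]},
    {"dp": [0,0,0],"angular": [0,0,0]},
    {"dp": [0,0,0],"angular": [0,0,0]},
    {"dp": [0,0,0],"angular": [0,0,0]},
    {"dp": [0,0,0],"angular": [0,0,0]},
    {"dp": [0,0,0],"angular": [0,0,0]},
    {"dp": [0,0,0],"angular": [0,0,0]},
    {"dp": [0,0,0],"angular": [0,0,0]},
  ],
  fingers=0,
  squeeze=50,
)

```text
clock: 30.7
ee_pos: [0.5718, -0.0218, 0.1464]
tool_rot: [1.0, -0.003, -0.002, 0.0]
wrist_force: [0.8, 0.2, 0.1]
width: 0.0097
```

```bash
python3 -c "
from h import *
st();go([.573,-.021,.30],0);go([.52,.262,.30],0)"
```

```text
t 30.7 p [ 0.5718 -0.0218  0.1464] psi -0.36 F [0.8 0.2 0.1] w 9.7 z [-0.0036 -0.0005 -1.    ]
to [0.573, -0.021, 0.3] 0 dp [   0.6   -0.8 -153.6] ang [ 0.03  0.21 -0.36]
to [0.52, 0.262, 0.3] 0 dp [ -54.2 -283.4 -153.5] ang [ 0.03  0.21 -0.36]
```

Gripped at 9.7 mm. Lift slowly.

>>> play_rows(
  plan=[
    {"dp": [0,0,-3],"angular": [0,0,0]},
    {"dp": [0,0,-7],"angular": [0,0,0]},
    {"dp": [0,0,-12],"angular": [0,0,0]},
    {"dp": [0,0,-20],"angular": [0,0,0]},
    {"dp": [0,0,-32],"angular": [0,0,0]},
    {"dp": [0,0,-50],"angular": [0,0,0]},
    {"dp": [0,0,-70],"angular": [0,0,0]},
    {"dp": [0,0,-90],"angular": [0,0,0]},
    {"dp": [0,0,-100],"angular": [0,0,0]},
    {"dp": [0,0,-100],"angular": [0,0,0]},
  ],
)

```text
clock: 31.7
ee_pos: [0.5731, -0.0217, 0.2487]
tool_rot: [1.0, -0.003, 0.0, -0.0]
wrist_force: [-0.9, 0.5, -3.9]
width: 0.0096
```

```bash
python3 -c "
from h import *
st();shot('wrist','w17');shot('scene','s17');go([.52,.262,.25],0)
import cv2
im=cv2.imread('pics/s17.png');a=cv2.resize(im[110:300,150:350],None,fx=3.5,fy=3,interpolation=2)
cv2.imwrite('pics/s17c.png',a)"
```

```text
t 31.7 p [ 0.5731 -0.0217  0.2487] psi -0.36 F [-0.9  0.5 -3.9] w 9.6 z [ 0.0009  0.0003 -1.    ]
to [0.52, 0.262, 0.25] 0 dp [ -53.6 -283.4   -3.9] ang [ 0.    0.27 -0.38]
```

View pics/s17c.png

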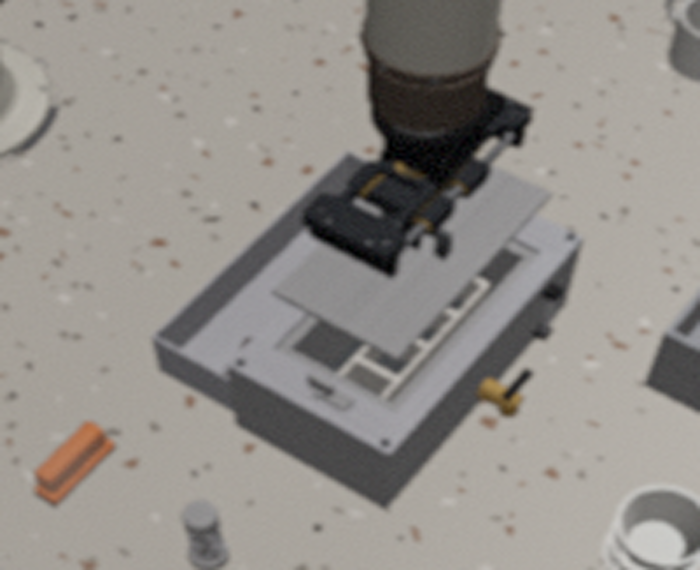

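>>> play_rows(
  plan=[
    {"dp": [-5,-25,-5],"angular": [0,0,0]},
    {"dp": [-12,-60,-5],"angular": [0,0,0]},
    {"dp": [-20,-100,-5],"angular": [0,0,0]},
    {"dp": [-28,-140,-5],"angular": [0,0,0]},
    {"dp": [-36,-180,-5],"angular": [0,0,0]},
    {"dp": [-44,-220,-5],"angular": [0,0,0]},
    {"dp": [-50,-255,-5],"angular": [0,0,0]},
    {"dp": [-54,-280,-5],"angular": [0,0,0]},
    {"dp": [-54,-286,-5],"angular": [0,0,0]},
    {"dp": [-54,-286,5],"angular": [0,0,0]},
  ],
)

```text
clock: 32.8
ee_pos: [0.5202, 0.2655, 0.2412]
tool_rot: [1.0, -0.002, -0.001, 0.0]
wrist_force: [-0.2, -0.9, -2.5]
width: 0.0095
```

>>> play_rows(
  plan=[
    {"dp": [0,0,25],"angular": [0,0,0]},
    {"dp": [0,0,55],"angular": [0,0,0]},
    {"dp": [0,0,90],"angular": [0,0,0]},
    {"dp": [0,0,125],"angular": [0,0,0]},
    {"dp": [0,0,155],"angular": [0,0,0]},
    {"dp": [0,0,180],"angular": [0,0,0]},
    {"dp": [0,0,195],"angular": [0,0,0]},
    {"dp": [0,0,200],"angular": [0,0,0]},
    {"dp": [0,0,200],"angular": [0,0,0]},
  ],
)

```text
clock: 33.7
ee_pos: [0.5189, 0.2629, 0.0404]
tool_rot: [1.0, -0.004, -0.003, 0.001]
wrist_force: [0.5, 1.1, -2.6]
width: 0.0089
```

```bash
python3 -c "
from h import *
st();shot('wrist','w18');st();go([.52,.265,.0235],0)"
```

```text
t 33.7 p [0.5189 0.2629 0.0404] psi -0.44 F [ 0.5  1.1 -2.6] w 8.9 z [-0.0056 -0.0024 -1.    ]
t 33.75 p [0.5196 0.2637 0.0415] psi -0.41 F [ 0.3 -0.8 -2.3] w 9.5 z [-0.0037 -0.0009 -1.    ]
to [0.52, 0.265, 0.0235] 0 dp [ 0.5 -1.3 18. ] ang [ 0.05  0.21 -0.41]
```

View pics/w18.png

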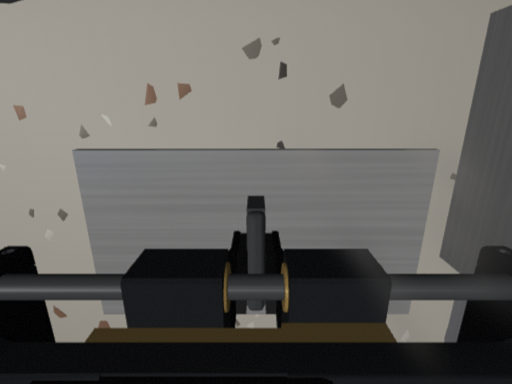

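>>> play_rows(
  plan=[
    {"dp": [0,0,6],"angular": [0,0,0]},
    {"dp": [0,0,12],"angular": [0,0,0]},
    {"dp": [0,0,16],"angular": [0,0,0]},
    {"dp": [0,0,18],"angular": [0,0,0]},
    {"dp": [0,0,19],"angular": [0,0,0]},
    {"dp": [0,0,19],"angular": [0,0,0]},
    {"dp": [0,0,19],"angular": [0,0,0]},
  ],
)

```text
clock: 34.45
ee_pos: [0.5194, 0.2646, 0.0226]
tool_rot: [1.0, -0.003, -0.002, 0.0]
wrist_force: [0.2, -0.3, -2.6]
width: 0.0092
```

```bash
python3 -c "
from h import *
st()"
```

```text
t 34.45 p [0.5194 0.2646 0.0226] psi -0.36 F [ 0.2 -0.3 -2.6] w 9.2 z [-0.0032 -0.0001 -1.    ]
```

>>> play_rows(
  plan=[
    {"dp": [0,0,0.7],"angular": [0,0,0]},
    {"dp": [0,0,1.2],"angular": [0,0,0]},
    {"dp": [0,0,1.2],"angular": [0,0,0]},
  ],
)

```text
clock: 34.75
ee_pos: [0.5194, 0.2646, 0.0224]
tool_rot: [1.0, -0.003, -0.001, 0.0]
wrist_force: [-2.4, -0.4, 5.8]
width: 0.0096
```

```bash
python3 -c "
from h import *
st()"
```

```text
t 34.75 p [0.5194 0.2646 0.0224] psi -0.34 F [-2.4 -0.4  5.8] w 9.6 z [-0.0028 -0.0001 -1.    ]
```

On the counter. Release and rise.

>>> play_rows(
  plan=[
    {"dp": [0,0,0],"angular": [0,0,0]},
    {"dp": [0,0,0],"angular": [0,0,0]},
    {"dp": [0,0,0],"angular": [0,0,0]},
    {"dp": [0,0,0],"angular": [0,0,0]},
    {"dp": [0,0,0],"angular": [0,0,0]},
    {"dp": [0,0,-30],"angular": [0,0,0]},
    {"dp": [0,0,-75],"angular": [0,0,0]},
    {"dp": [0,0,-125],"angular": [0,0,0]},
    {"dp": [0,0,-175],"angular": [0,0,0]},
    {"dp": [0,0,-225],"angular": [0,0,0]},
  ],
  fingers=60,
)

```text
clock: 35.75
ee_pos: [0.5197, 0.2643, 0.2484]
tool_rot: [1.0, -0.003, -0.002, 0.0]
wrist_force: [0.7, 0.8, 0.8]
width: 0.0598
```

```bash
python3 -c "
from h import *
st();shot('top','t19');tips('top','filter0','panel','turn_left_wing','turn_right_wing')
shot('scene','s19');tips('scene','filter0')
import cv2
im=cv2.imread('pics/t19.png');a=cv2.resize(im[110:250,120:390],None,fx=2.9,fy=2.9,interpolation=2)
cv2.imwrite('pics/t19c.png',a)"
```

```text
t 35.75 p [0.5197 0.2643 0.2484] psi -0.37 F [0.7 0.8 0.8] w 59.8 z [-0.0034 -0.0003 -1.    ]
filter0 [(array([ 0.5618, -0.2893,  0.0014]), 0.55), (array([ 0.4309, -0.4178,  0.0023]), 0.51), (array([ 0.5517, -0.4162,  0.    ]), 0.41), (array([0.5731, 0.1048, 0.1434]), 0.4)]
panel [(array([ 0.5201,  0.2661, -0.0042]), 0.73)]
turn_left_wing [(array([0.5724, 0.101 , 0.1439]), 0.37)]
turn_right_wing [(array([ 0.5698, -0.1469,  0.1469]), 0.54)]
filter0 [(array([ 0.5521, -0.4086,  0.0001]), 0.75), (array([ 0.4291, -0.4205, -0.0015]), 0.74), (array([ 0.5564, -0.2897, -0.0027]), 0.64)]
```

View pics/t19c.png

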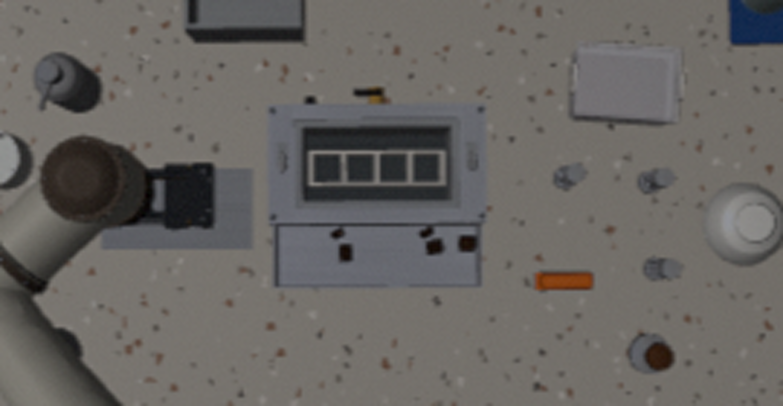

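View pics/s19.png

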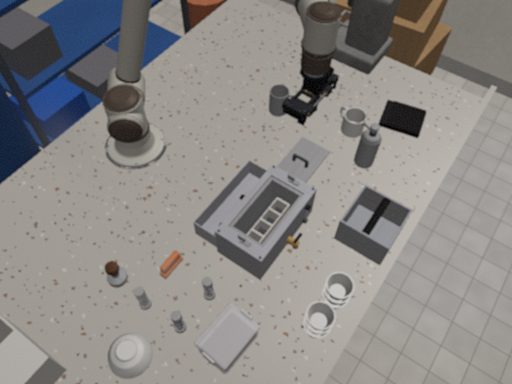

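```bash
python3 -c "
from h import *
go([.5715,.10,.32],-90)"
```

```text
to [0.5715, 0.1, 0.32] -90 dp [ 52.9 163.9 -75.5] ang [ 0.41  0.18 89.62]
```

>>> play_rows(
  plan=[
    {"dp": [5,15,-35],"angular": [0,0,8]},
    {"dp": [12,35,-70],"angular": [0,0,16]},
    {"dp": [20,60,-75],"angular": [0,0,24]},
    {"dp": [26,80,-75],"angular": [0,0,32]},
    {"dp": [32,100,-75],"angular": [0,0,40]},
    {"dp": [38,120,-75],"angular": [0,0,48]},
    {"dp": [44,140,-75],"angular": [0,0,56]},
    {"dp": [50,160,-75],"angular": [0,0,64]},
    {"dp": [53,164,-75],"angular": [0,0,72]},
    {"dp": [53,164,-75],"angular": [0,0,80]},
  ],
)

```text
clock: 37.1
ee_pos: [0.5722, 0.0991, 0.3189]
tool_rot: [0.762, -0.648, -0.002, 0.003]
wrist_force: [-0.5, 0.1, -0.2]
width: 0.0599
```

```bash
python3 -c "
from h import *
go([.5715,.10,.32],-90)"
```

```text
to [0.5715, 0.1, 0.32] -90 dp [-1.   0.5 -1.1] ang [ 0.43 -0.09  9.21]
```

>>> play_rows(
  plan=[
    {"dp": [0,0,0],"angular": [0.3,0,5]},
    {"dp": [0,0,0],"angular": [0.3,0,9.2]},
    {"dp": [0,0,0],"angular": [0.3,0,9.2]},
    {"dp": [0,0,0],"angular": [0.3,0,9.2]},
    {"dp": [0,0,0],"angular": [0.3,0,9.2]},
  ],
)

```text
clock: 37.6
ee_pos: [0.5721, 0.1003, 0.3204]
tool_rot: [0.71, -0.704, 0.0, 0.0]
wrist_force: [1.2, -0.0, -0.2]
width: 0.0597
```

```bash
python3 -c "
from h import *
st();shot('wrist','w20');st()
tips('wrist','rack','tray_floor','piece0')
im=cv2.imread('pics/w20.png');cv2.imwrite('pics/w20c.png',cv2.resize(im[40:260,150:390],None,fx=3.2,fy=2.7,interpolation=2))"
```

```text
t 37.6 p [0.5721 0.1003 0.3204] psi -89.5 F [ 1.2 -0.  -0.2] w 59.7 z [ 0.0003 -0.0006 -1.    ]
t 37.65 p [0.5722 0.1003 0.3206] psi -89.52 F [ 0.1 -0.4 -0.1] w 60.0 z [ 0.0007 -0.0004 -1.    ]
rack [(array([ 0.5721, -0.0215,  0.0575]), 0.91)]
tray_floor [(array([ 0.4445, -0.0208,  0.0207]), 0.67)]
piece0 [(array([ 0.4609, -0.1034,  0.0368]), 0.72), (array([0.458 , 0.0235, 0.0348]), 0.57)]
```

View pics/w20.png

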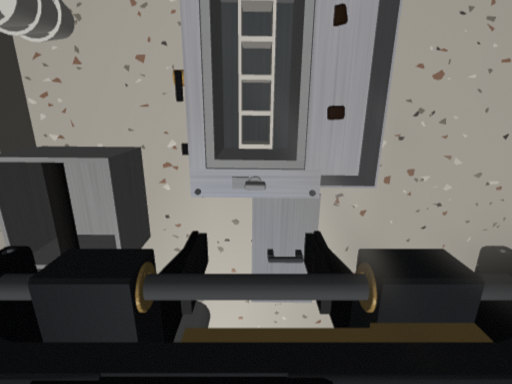

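```bash
python3 -c "
import cv2
im=cv2.imread('pics/w20.png');cv2.imwrite('pics/w20c.png',cv2.resize(im[0:160,200:310],None,fx=5,fy=3.7,interpolation=2))"
```

```text
(no output)
```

View pics/w20c.png

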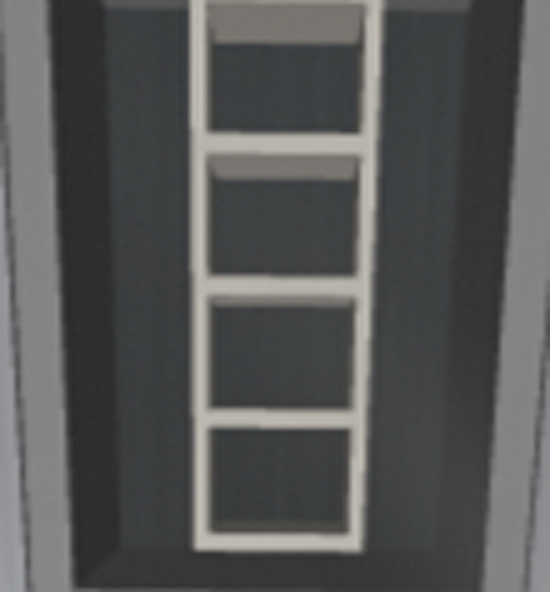

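```bash
python3 -c "
from h import *
C=cam('wrist',(np.array([.5721,.1003,.3205]),down(-89.51)))
q=np.array([(194,550),(363,550),(209,536),(350,536),(208,427),(354,427),(208,410),(354,410),(206,296),(360,296),(206,276),(360,276)])/[5,3.7]+[200,0]
print(px2w(C,q,.057))
"
```

```text
[[ 0.5962  0.0743  0.057 ]
 [ 0.5478  0.0739  0.057 ]
 [ 0.5919  0.0689  0.057 ]
 [ 0.5517  0.0686  0.057 ]
 [ 0.5919  0.0285  0.057 ]
 [ 0.5515  0.0282  0.057 ]
 [ 0.5919  0.0224  0.057 ]
 [ 0.5516  0.0221  0.057 ]
 [ 0.5921 -0.017   0.057 ]
 [ 0.551  -0.0174  0.057 ]
 [ 0.5921 -0.0237  0.057 ]
 [ 0.5511 -0.024   0.057 ]]
```

```bash
python3 -c "
from h import *
go([.562,-.29,.27],-90)"
```

```text
to [0.562, -0.29, 0.27] -90 dp [390.2  13.4  51.1] ang [-0.09 -0.    0.46]
```

>>> play_rows(
  plan=[
    {"dp": [45,2,0],"angular": [0,0,0]},
    {"dp": [95,4,0],"angular": [0,0,0]},
    {"dp": [145,6,0],"angular": [0,0,0]},
    {"dp": [195,8,0],"angular": [0,0,0]},
    {"dp": [245,10,10],"angular": [0,0,0]},
    {"dp": [295,12,30],"angular": [0,0,0]},
    {"dp": [345,13,50],"angular": [0,0,0]},
    {"dp": [380,13,51],"angular": [0,0,0.5]},
    {"dp": [390,13,51],"angular": [0,0,0.5]},
    {"dp": [390,13,51],"angular": [0,0,0.5]},
  ],
)

```text
clock: 38.8
ee_pos: [0.562, -0.2914, 0.2696]
tool_rot: [-0.706, 0.708, -0.0, 0.0]
wrist_force: [0.4, 0.7, 0.4]
width: 0.06
```

>>> play_rows(
  plan=[
    {"dp": [0,0,0],"angular": [0,0,0]},
    {"dp": [0,0,0],"angular": [0,0,0]},
    {"dp": [0,0,0],"angular": [0,0,0]},
  ],
)

```text
clock: 39.1
ee_pos: [0.5627, -0.2884, 0.2709]
tool_rot: [0.707, -0.707, 0.001, -0.001]
wrist_force: [-0.1, 0.2, 1.2]
width: 0.0597
```

```bash
python3 -c "
from h import *
st();shot('wrist','w21');st()
tips('wrist','filter0','scraper')"
```

```text
t 39.1 p [ 0.5627 -0.2884  0.2709] psi -89.94 F [-0.1  0.2  1.2] w 59.7 z [ 0.0027 -0.0001 -1.    ]
t 39.15 p [ 0.5626 -0.2886  0.2708] psi -89.95 F [-0.3  0.3  0.6] w 59.9 z [ 0.0026 -0.0001 -1.    ]
filter0 [(array([ 0.561 , -0.2917,  0.0019]), 0.9), (array([ 0.4289, -0.4166,  0.0005]), 0.74), (array([ 0.5553, -0.4117, -0.0008]), 0.67), (array([ 0.575 , -0.0222,  0.056 ]), 0.61)]
scraper [(array([ 0.4089, -0.287 ,  0.0013]), 0.93)]
```

View pics/w21.png

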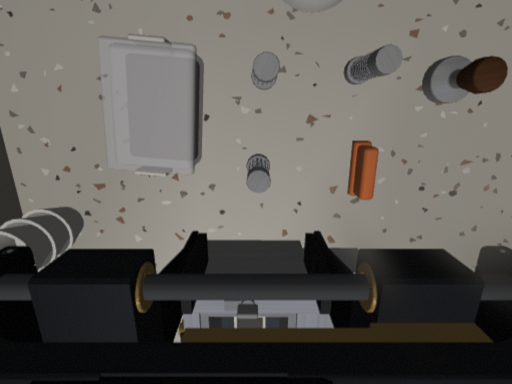

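```bash
python3 -c "
from h import *
C=cam('wrist',(np.array([.5627,-.2885,.2709]),R.from_quat([.7068,-.7074,.001,-.001])))
print(px2w(C,[(258,179.5),(267,66),(386,60)],.105),px2w(C,[(258,162)],.018))
go([.5615,-.291,.0815],-90)"
```

```text
[[ 0.5603 -0.2932  0.105 ]
 [ 0.5513 -0.411   0.105 ]
 [ 0.432  -0.4163  0.105 ]] [[ 0.5599 -0.2973  0.018 ]]
to [0.5615, -0.291, 0.0815] -90 dp [  2.    1.5 189.1] ang [-0.13 -0.01  0.01]
```

>>> play_rows(
  plan=[
    {"dp": [3,2,40],"angular": [0,0,0]},
    {"dp": [3,2,85],"angular": [0,0,0]},
    {"dp": [3,2,125],"angular": [0,0,0]},
    {"dp": [3,2,160],"angular": [0,0,0]},
    {"dp": [3,2,182],"angular": [0,0,0]},
    {"dp": [3,2,189],"angular": [0,0,0]},
    {"dp": [3,2,189],"angular": [0,0,0]},
    {"dp": [3,2,189],"angular": [0,0,0]},
  ],
)

```text
clock: 40.05
ee_pos: [0.5618, -0.2931, 0.0828]
tool_rot: [-0.707, 0.707, -0.002, 0.001]
wrist_force: [-0.2, 0.1, 0.3]
width: 0.0599
```

```bash
python3 -c "
from h import *
st();shot('wrist','w22');st()"
```

```text
t 40.05 p [ 0.5618 -0.2931  0.0828] psi -90.02 F [-0.2  0.1  0.3] w 59.9 z [ 0.0043 -0.0012 -1.    ]
t 40.1 p [ 0.5618 -0.2931  0.0831] psi -90.04 F [-0.9  0.9  0.2] w 60.0 z [ 0.005  -0.0012 -1.    ]
```

View pics/w22.png

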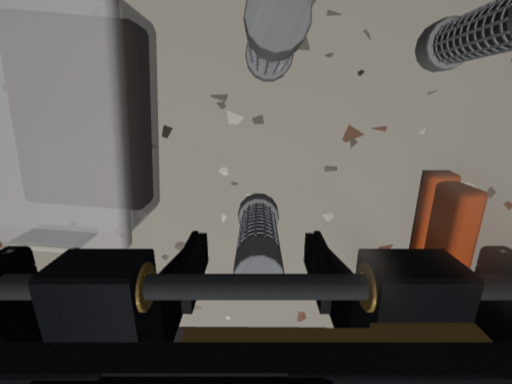

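```bash
python3 -c "
from h import *
C=cam('wrist',(np.array([.5618,-.2931,.0829]),R.from_quat([-.707,.707,-.002,.001])))
print(px2w(C,[(259,257)],.105),px2w(C,[(258,195)],.018))"
```

```text
[[ 0.5598 -0.3037  0.105 ]] [[ 0.56   -0.3102  0.018 ]]
```

>>> play_rows(
  plan=[
    {"dp": [0,0,0],"angular": [0,0,0]},
    {"dp": [0,0,0],"angular": [0,0,0]},
    {"dp": [0,0,0],"angular": [0,0,0]},
    {"dp": [0,0,0],"angular": [0,0,0]},
    {"dp": [0,0,0],"angular": [0,0,0]},
    {"dp": [0,0,0],"angular": [0,0,0]},
    {"dp": [0,0,0],"angular": [0,0,0]},
    {"dp": [0,0,0],"angular": [0,0,0]},
  ],
  fingers=10,
  squeeze=40,
)

```text
clock: 40.9
ee_pos: [0.5604, -0.2929, 0.0812]
tool_rot: [-0.707, 0.708, -0.0, 0.0]
wrist_force: [-0.9, 0.4, 1.0]
width: 0.0271
```

```bash
python3 -c "
from h import *
st();go([.5615,-.291,.29],-90);go([.5717,-.0434,.29],-90)"
```

```text
t 40.9 p [ 0.5604 -0.2929  0.0812] psi -90.07 F [-0.9  0.4  1. ] w 27.1 z [ 0.0013 -0.     -1.    ]
to [0.5615, -0.291, 0.29] -90 dp [  -1.9   -1.3 -208.8] ang [-0.07 -0.   -0.07]
to [0.5717, -0.0434, 0.29] -90 dp [-249.5  -11.2 -208.8] ang [-0.07 -0.   -0.07]
```

>>> play_rows(
  plan=[
    {"dp": [0,0,-30],"angular": [0,0,0]},
    {"dp": [0,0,-75],"angular": [0,0,0]},
    {"dp": [0,0,-120],"angular": [0,0,0]},
    {"dp": [-10,0,-165],"angular": [0,0,0]},
    {"dp": [-40,-2,-190],"angular": [0,0,0]},
    {"dp": [-80,-4,-190],"angular": [0,0,0]},
    {"dp": [-120,-6,-190],"angular": [0,0,0]},
    {"dp": [-165,-8,-190],"angular": [0,0,0]},
    {"dp": [-210,-10,-190],"angular": [0,0,0]},
    {"dp": [-240,-11,-190],"angular": [0,0,0]},
  ],
)

```text
clock: 41.9
ee_pos: [0.571, -0.0501, 0.2704]
tool_rot: [0.707, -0.707, -0.0, -0.0]
wrist_force: [0.1, -0.1, -1.8]
width: 0.0271
```

>>> play_rows(
  plan=[
    {"dp": [-9,0,0],"angular": [0,0,0]},
    {"dp": [-9,0,10],"angular": [0,0,0]},
    {"dp": [-9,0,30],"angular": [0,0,0]},
    {"dp": [-9,0,40],"angular": [0,0,0]},
    {"dp": [-9,0,40],"angular": [0,0,0]},
    {"dp": [-9,0,40],"angular": [0,0,0]},
  ],
)

```text
clock: 42.5
ee_pos: [0.5718, -0.0449, 0.2311]
tool_rot: [-0.706, 0.708, -0.001, 0.0]
wrist_force: [0.7, 0.2, -0.7]
width: 0.0271
```

```bash
python3 -c "
from h import *
st();shot('wrist','w23');shot('top','t23');st();go([.5717,-.0434,.15],-90)"
```

```text
t 42.5 p [ 0.5718 -0.0449  0.2311] psi -90.13 F [ 0.7  0.2 -0.7] w 27.1 z [ 0.0014 -0.0006 -1.    ]
t 42.6 p [ 0.5722 -0.0444  0.232 ] psi -90.11 F [-0.2  0.4 -1.8] w 27.1 z [ 0.0033 -0.0001 -1.    ]
to [0.5717, -0.0434, 0.15] -90 dp [-1.   0.8 82. ] ang [-0.19 -0.   -0.11]
```

View pics/w23.png

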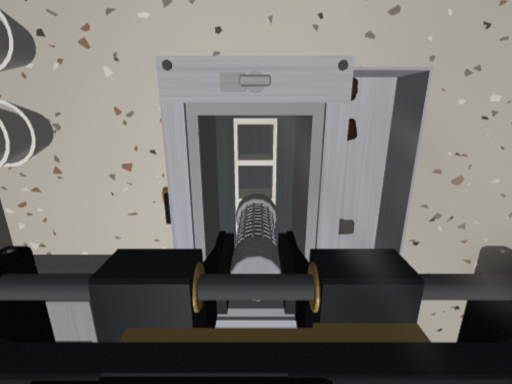

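```bash
python3 -c "
from h import *
p=np.array([.5719,-.0447,.2313])
C=cam('wrist',(p,down(-90.1)))
a=px2w(C,[(256,193.5)],p[2]-.0812)[0];print(a,a[1]+.017-p[1])
C=cam('wrist',(np.array([.5618,-.2931,.0829]),R.from_quat([-.707,.707,-.002,.001])))
print(px2w(C,[(258,195)],.0)[0]+[0,.017,0])
C=cam('wrist',(np.array([.5719,-.0447,.2313]),down(-90.1)))
print(px2w(C,[(236,120),(276,120),(238,160),(238,165)],.057))
import cv2
im=cv2.imread('pics/w23.png');cv2.imwrite('pics/w23c.png',cv2.resize(im[100:260,190:330],None,fx=5,fy=3.7,interpolation=2))"
```

```text
[ 0.5714 -0.0581  0.1501] 0.0036088138651432164
[ 0.56   -0.2878  0.    ]
[[ 0.593  -0.1142  0.057 ]
 [ 0.5493 -0.1141  0.057 ]
 [ 0.5917 -0.0702  0.057 ]
 [ 0.5919 -0.0645  0.057 ]]
```

View pics/w23c.png

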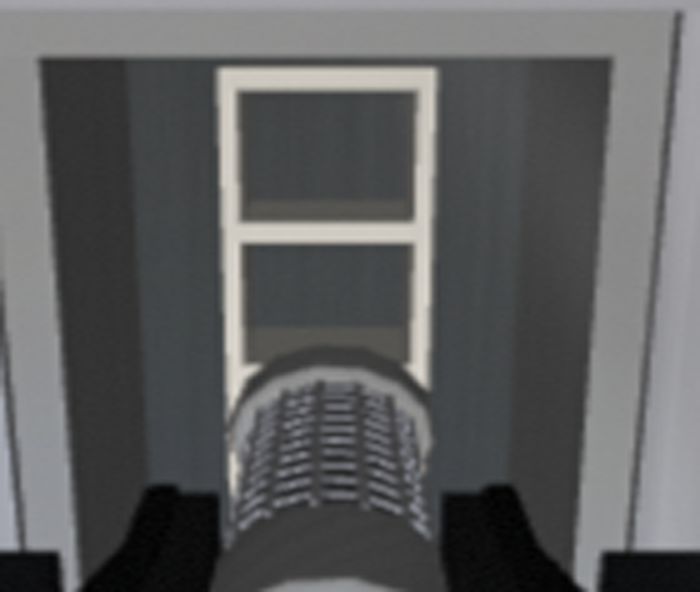

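>>> play_rows(
  plan=[
    {"dp": [2.6,0.5,20],"angular": [0,0,0]},
    {"dp": [2.6,0.5,40],"angular": [0,0,0]},
    {"dp": [2.6,0.5,60],"angular": [0,0,0]},
    {"dp": [2.6,0.5,75],"angular": [0,0,0]},
    {"dp": [2.6,0.5,84],"angular": [0,0,0]},
    {"dp": [2.6,0.5,84],"angular": [0,0,0]},
    {"dp": [2.6,0.5,84],"angular": [0,0,0]},
    {"dp": [2.6,0.5,84],"angular": [0,0,0]},
  ],
)

```text
clock: 43.4
ee_pos: [0.5721, -0.0464, 0.1484]
tool_rot: [-0.707, 0.707, -0.001, 0.002]
wrist_force: [-0.0, -0.4, -2.0]
width: 0.0275
```

```bash
python3 -c "
from h import *
st();shot('wrist','w24');st();go([.5716,-.047,.11],-90)
import cv2
im=cv2.imread('pics/w24.png');cv2.imwrite('pics/w24c.png',cv2.resize(im[100:280,180:330],None,fx=5,fy=3.3,interpolation=2))"
```

```text
t 43.4 p [ 0.5721 -0.0464  0.1484] psi -90.05 F [-0.  -0.4 -2. ] w 27.5 z [ 0.0041  0.0001 -1.    ]
t 43.45 p [ 0.572  -0.0464  0.1483] psi -90.06 F [-0.3  0.2 -1.9] w 27.0 z [ 0.0039  0.0003 -1.    ]
to [0.5716, -0.047, 0.11] -90 dp [ 0.6  0.5 38.3] ang [-0.22  0.02 -0.06]
```

View pics/w24c.png

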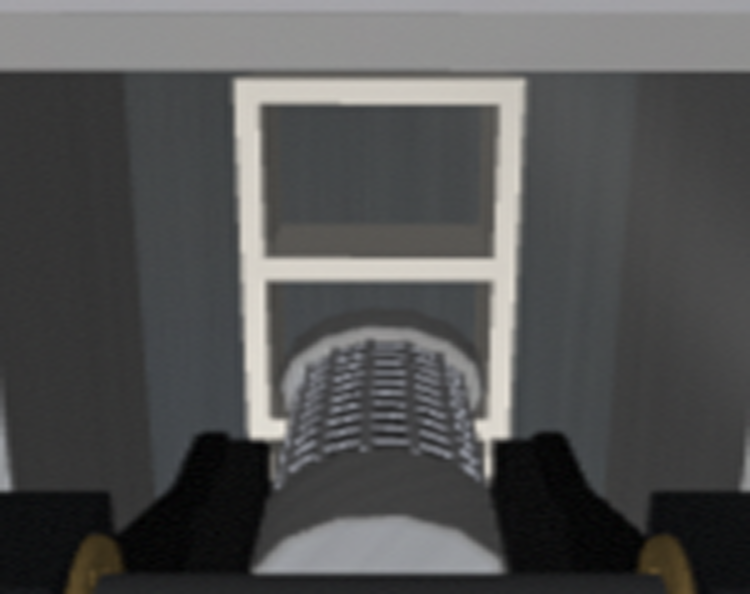

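>>> play_rows(
  plan=[
    {"dp": [0.6,0.4,8],"angular": [0,0,0]},
    {"dp": [0.6,0.4,16],"angular": [0,0,0]},
    {"dp": [0.6,0.4,24],"angular": [0,0,0]},
    {"dp": [0.6,0.4,32],"angular": [0,0,0]},
    {"dp": [0.6,0.4,40],"angular": [0,0,0]},
    {"dp": [0.6,0.4,46],"angular": [0,0,0]},
    {"dp": [0.6,0.4,50],"angular": [0,0,0]},
    {"dp": [0.6,0.4,50],"angular": [0,0,0]},
  ],
)

```text
clock: 44.25
ee_pos: [0.5706, -0.0471, 0.0964]
tool_rot: [-0.707, 0.708, -0.0, -0.0]
wrist_force: [0.0, -0.7, -1.6]
width: 0.0276
```

```bash
python3 -c "
from h import *
st()"
```

```text
t 44.25 p [ 0.5706 -0.0471  0.0964] psi -90.07 F [ 0.  -0.7 -1.6] w 27.6 z [ 0.0002 -0.0002 -1.    ]
```

>>> play_rows(
  plan=[
    {"dp": [0,0,1.5],"angular": [0,0,0]},
    {"dp": [0,0,1.5],"angular": [0,0,0]},
    {"dp": [0,0,1.5],"angular": [0,0,0]},
    {"dp": [0,0,1.5],"angular": [0,0,0]},
    {"dp": [0,0,1.5],"angular": [0,0,0]},
    {"dp": [0,0,-25],"angular": [0,0,0]},
    {"dp": [0,0,-65],"angular": [0,0,0]},
    {"dp": [0,0,-110],"angular": [0,0,0]},
    {"dp": [0,0,-160],"angular": [0,0,0]},
    {"dp": [0,0,-180],"angular": [0,0,0]},
  ],
  fingers=48,
)

```text
clock: 45.25
ee_pos: [0.5726, -0.0473, 0.2834]
tool_rot: [-0.707, 0.707, -0.004, 0.004]
wrist_force: [0.3, 0.2, -0.2]
width: 0.0482
```

```bash
python3 -c "
from h import *
st();shot('wrist','w25');shot('scene','s25');st();tips('scene','filter0');go([.5525,-.411,.27],-90)
im=cv2.imread('pics/s25.png');a=cv2.resize(im[130:300,170:350],None,fx=4,fy=3.5,interpolation=2)
cv2.imwrite('pics/s25c.png',a)"
```

```text
t 45.25 p [ 0.5726 -0.0473  0.2834] psi -90.03 F [ 0.3  0.2 -0.2] w 48.2 z [ 0.0117  0.     -0.9999]
t 45.35 p [ 0.5724 -0.047   0.2819] psi -90.05 F [ 1.   0.4 -0.6] w 47.7 z [ 0.0111  0.0008 -0.9999]
filter0 [(array([ 0.5683, -0.0434,  0.0084]), 0.73), (array([ 0.5524, -0.412 , -0.0026]), 0.71), (array([ 0.428 , -0.4196,  0.0031]), 0.57)]
to [0.5525, -0.411, 0.27] -90 dp [364.2  18.2   8.4] ang [-0.31  0.06 -0.07]
```

View pics/w25.png

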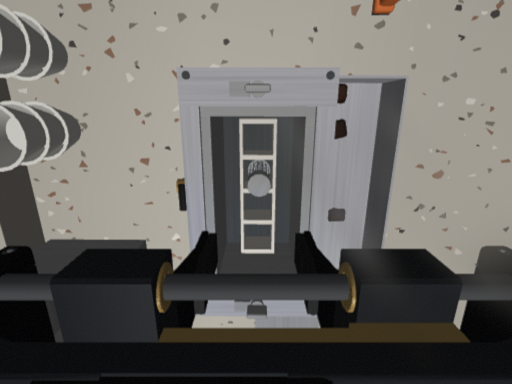

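View pics/s25c.png

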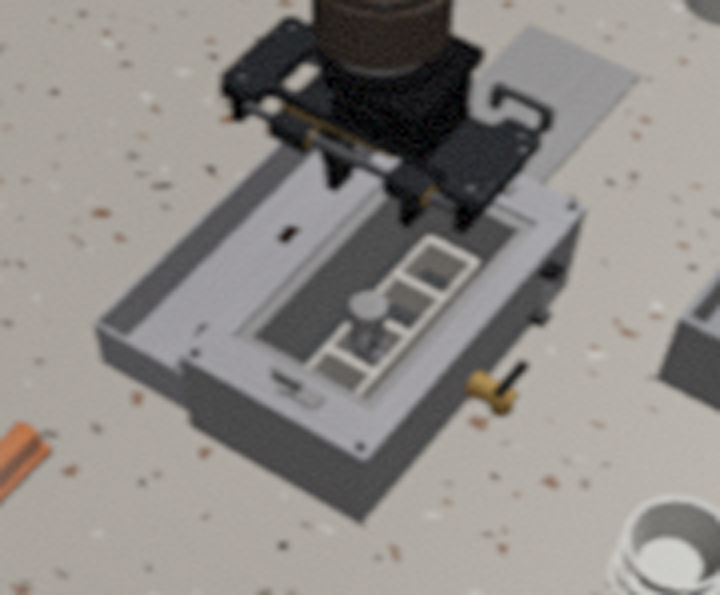

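>>> play_rows(
  plan=[
    {"dp": [45,2,0],"angular": [0,0,0]},
    {"dp": [95,4,0],"angular": [0,0,0]},
    {"dp": [145,6,0],"angular": [0,0,0]},
    {"dp": [195,8,0],"angular": [0,0,0]},
    {"dp": [245,11,0],"angular": [0,0,0]},
    {"dp": [295,14,0],"angular": [0,0,0]},
    {"dp": [340,16,5],"angular": [0,0,0]},
    {"dp": [361,18,8],"angular": [-0.3,0,0]},
    {"dp": [361,18,8],"angular": [-0.3,0,0]},
    {"dp": [361,18,8],"angular": [-0.3,0,0]},
  ],
  fingers=60,
)

```text
clock: 46.4
ee_pos: [0.5517, -0.4076, 0.2672]
tool_rot: [-0.706, 0.708, 0.003, -0.002]
wrist_force: [0.4, -0.2, 0.1]
width: 0.06
```

>>> play_rows(
  plan=[
    {"dp": [0,0,0],"angular": [0,0,0]},
    {"dp": [0,0,0],"angular": [0,0,0]},
    {"dp": [0,0,0],"angular": [0,0,0]},
    {"dp": [0,0,0],"angular": [0,0,0]},
  ],
)

```text
clock: 46.8
ee_pos: [0.5525, -0.4072, 0.2696]
tool_rot: [0.707, -0.707, -0.001, 0.001]
wrist_force: [0.5, 0.8, 0.6]
width: 0.06
```

```bash
python3 -c "
from h import *
st();shot('wrist','w26');st()
tips('wrist','filter0','scraper')"
```

```text
t 46.8 p [ 0.5525 -0.4072  0.2696] psi -90.0 F [0.5 0.8 0.6] w 60.0 z [-0.003  -0.0002 -1.    ]
t 46.85 p [ 0.5525 -0.4074  0.2696] psi -90.01 F [ 0.4  0.7 -0.4] w 59.7 z [-0.0031 -0.0002 -1.    ]
filter0 [(array([ 0.4251, -0.4181,  0.001 ]), 0.91), (array([ 0.556, -0.412, -0.   ]), 0.84)]
scraper [(array([ 0.4115, -0.2898,  0.0004]), 0.61)]
```

View pics/w26.png

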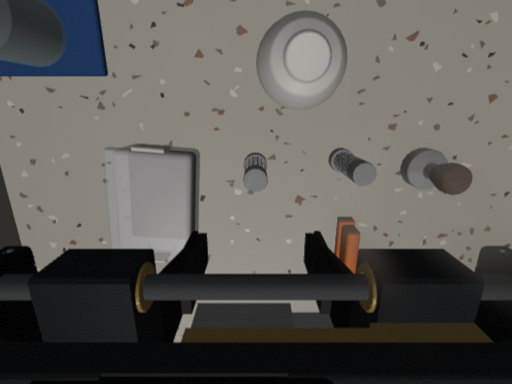

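```bash
python3 -c "
from h import *
C=cam('wrist',(np.array([.5525,-.4073,.2696]),R.from_quat([.707,-.707,-.001,.001])))
print(px2w(C,[(255.5,179.),(363.5,173.5)],.105),px2w(C,[(255.5,153)],.0)+[0,.017,0])
go([.5525,-.409,.0815],-90)"
```

```text
[[ 0.552  -0.4129  0.105 ]
 [ 0.4309 -0.4191  0.105 ]] [[ 0.5517 -0.4093  0.    ]]
to [0.5525, -0.409, 0.0815] -90 dp [  1.3  -0.8 187.9] ang [ 0.19 -0.   -0.04]
```

>>> play_rows(
  plan=[
    {"dp": [2,0,40],"angular": [0,0,0]},
    {"dp": [2,0,85],"angular": [0,0,0]},
    {"dp": [2,0,125],"angular": [0,0,0]},
    {"dp": [2,0,160],"angular": [0,0,0]},
    {"dp": [2,0,182],"angular": [0,0,0]},
    {"dp": [2,0,188],"angular": [0,0,0]},
    {"dp": [2,0,188],"angular": [0,0,0]},
    {"dp": [2,0,188],"angular": [0,0,0]},
  ],
)

```text
clock: 47.75
ee_pos: [0.5526, -0.4107, 0.0829]
tool_rot: [-0.707, 0.707, -0.0, -0.001]
wrist_force: [0.5, -0.7, 0.4]
width: 0.0603
```

>>> play_rows(
  plan=[
    {"dp": [0,0,0],"angular": [0,0,0]},
    {"dp": [0,0,0],"angular": [0,0,0]},
    {"dp": [0,0,0],"angular": [0,0,0]},
    {"dp": [0,0,0],"angular": [0,0,0]},
    {"dp": [0,0,0],"angular": [0,0,0]},
    {"dp": [0,0,0],"angular": [0,0,0]},
    {"dp": [0,0,0],"angular": [0,0,0]},
    {"dp": [0,0,0],"angular": [0,0,0]},
  ],
  fingers=10,
  squeeze=40,
)

```text
clock: 48.55
ee_pos: [0.5517, -0.4101, 0.0813]
tool_rot: [-0.707, 0.707, 0.001, -0.001]
wrist_force: [0.6, 0.1, 1.5]
width: 0.0269
```

```bash
python3 -c "
from h import *
st();go([.5717,-.091,.27],-90)"
```

```text
t 48.55 p [ 0.5517 -0.4101  0.0813] psi -90.06 F [0.6 0.1 1.5] w 26.9 z [-0.0033 -0.0002 -1.    ]
to [0.5717, -0.091, 0.27] -90 dp [-319.1  -19.  -188.8] ang [ 0.19 -0.01 -0.06]
```

>>> play_rows(
  plan=[
    {"dp": [0,0,-30],"angular": [0,0,0]},
    {"dp": [0,0,-75],"angular": [0,0,0]},
    {"dp": [0,0,-120],"angular": [0,0,0]},
    {"dp": [-10,0,-165],"angular": [0,0,0]},
    {"dp": [-45,-3,-190],"angular": [0,0,0]},
    {"dp": [-90,-6,-190],"angular": [0,0,0]},
    {"dp": [-140,-9,-190],"angular": [0,0,0]},
    {"dp": [-190,-12,-190],"angular": [0,0,0]},
    {"dp": [-240,-15,-190],"angular": [0,0,0]},
    {"dp": [-285,-18,-190],"angular": [0,0,0]},
  ],
)

```text
clock: 49.55
ee_pos: [0.5698, -0.1227, 0.2704]
tool_rot: [-0.707, 0.707, 0.002, -0.002]
wrist_force: [0.4, 1.2, -1.1]
width: 0.027
```

>>> play_rows(
  plan=[
    {"dp": [-25,-1,0],"angular": [0,0,0]},
    {"dp": [-34,-1,10],"angular": [0,0,0]},
    {"dp": [-34,-1,30],"angular": [0,0,0]},
    {"dp": [-34,-1,40],"angular": [0,0,0]},
    {"dp": [-34,-1,40],"angular": [0,0,0]},
    {"dp": [-34,-1,40],"angular": [0,0,0]},
    {"dp": [-34,-1,40],"angular": [0,0,0]},
  ],
)

```text
clock: 50.25
ee_pos: [0.572, -0.0917, 0.2318]
tool_rot: [-0.706, 0.708, 0.001, -0.001]
wrist_force: [-0.2, 0.1, -1.8]
width: 0.027
```

```bash
python3 -c "
from h import *
st();shot('wrist','w27');st()
im=cv2.imread('pics/w27.png');cv2.imwrite('pics/w27c.png',cv2.resize(im[100:260,190:330],None,fx=5,fy=3.7,interpolation=2))"
```

```text
t 50.25 p [ 0.572  -0.0917  0.2318] psi -90.11 F [-0.2  0.1 -1.8] w 27.0 z [-0.0021 -0.0002 -1.    ]
t 50.3 p [ 0.5719 -0.0916  0.2319] psi -90.11 F [ 0.2  0.3 -1.7] w 27.5 z [-0.002  -0.0001 -1.    ]
```

View pics/w27c.png

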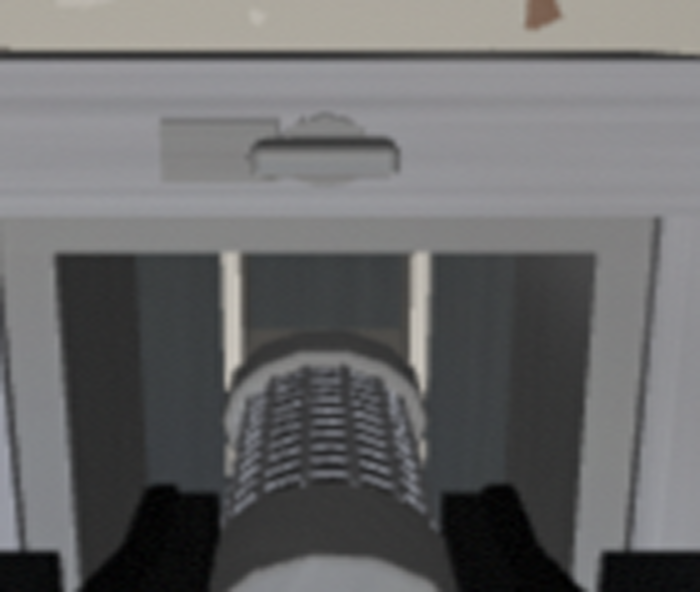

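```bash
python3 -c "
from h import *
p=np.array([.572,-.0917,.2318])
C=cam('wrist',(p,R.from_matrix(down(-90.11).as_matrix())))
C=cam('wrist',(p,R.from_quat([-.706,.708,.001,-.001])))
a=px2w(C,[(254.9,189.5)],p[2]-.0813)[0];print(a,a[1]+.017-p[1],a[0]-p[0])
r=px2w(C,np.array([(243,300),(411,300)])/[5,3.7]+[190,100],.057);print(r)
st();go([.571,-.0894-.0005,.147],-90)
"
```

```text
[ 0.5722 -0.1086  0.1505] 0.0001300596301839485 0.00016708255070474465
[[ 0.5912 -0.0924  0.057 ]
 [ 0.552  -0.0923  0.057 ]]
t 50.3 p [ 0.5719 -0.0916  0.2319] psi -90.11 F [ 0.2  0.3 -1.7] w 27.5 z [-0.002  -0.0001 -1.    ]
to [0.571, -0.0899, 0.147] -90 dp [-1.7  0.8 84.9] ang [ 0.12 -0.   -0.11]
```

>>> play_rows(
  plan=[
    {"dp": [-2,0.4,20],"angular": [0,0,0]},
    {"dp": [-2,0.4,40],"angular": [0,0,0]},
    {"dp": [-2,0.4,60],"angular": [0,0,0]},
    {"dp": [-2,0.4,75],"angular": [0,0,0]},
    {"dp": [-2,0.4,84],"angular": [0,0,0]},
    {"dp": [-2,0.4,84],"angular": [0,0,0]},
    {"dp": [-2,0.4,84],"angular": [0,0,0]},
    {"dp": [-2,0.4,84],"angular": [0,0,0]},
  ],
)

```text
clock: 51.1
ee_pos: [0.5716, -0.0891, 0.1483]
tool_rot: [-0.707, 0.707, 0.0, -0.0]
wrist_force: [-0.8, -0.4, -1.7]
width: 0.0272
```

```bash
python3 -c "
from h import *
st();shot('wrist','w28');st()
im=cv2.imread('pics/w28.png');cv2.imwrite('pics/w28c.png',cv2.resize(im[100:280,180:330],None,fx=5,fy=3.3,interpolation=2))"
```

```text
t 51.1 p [ 0.5716 -0.0891  0.1483] psi -90.06 F [-0.8 -0.4 -1.7] w 27.2 z [-0.0012 -0.     -1.    ]
t 51.15 p [ 0.5715 -0.089   0.1482] psi -90.06 F [ 0.3 -0.  -1.5] w 27.1 z [-0.0014  0.0001 -1.    ]
```

View pics/w28c.png

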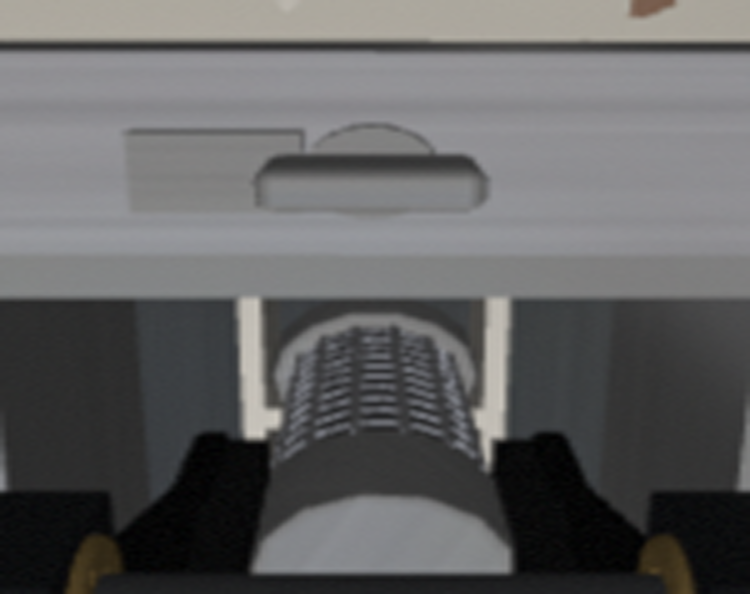

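>>> play_rows(
  plan=[
    {"dp": [0.3,0,8],"angular": [0,0,0]},
    {"dp": [0.3,0,16],"angular": [0,0,0]},
    {"dp": [0.3,0,24],"angular": [0,0,0]},
    {"dp": [0.3,0,32],"angular": [0,0,0]},
    {"dp": [0.3,0,40],"angular": [0,0,0]},
    {"dp": [0.3,0,46],"angular": [0,0,0]},
    {"dp": [0.3,0,50],"angular": [0,0,0]},
    {"dp": [0.3,0,50],"angular": [0,0,0]},
  ],
)

```text
clock: 51.95
ee_pos: [0.5702, -0.0893, 0.0963]
tool_rot: [-0.707, 0.708, 0.002, -0.002]
wrist_force: [-0.6, 0.1, -2.4]
width: 0.0271
```

```bash
python3 -c "
from h import *
st()"
```

```text
t 51.95 p [ 0.5702 -0.0893  0.0963] psi -90.07 F [-0.6  0.1 -2.4] w 27.1 z [-0.005  -0.0001 -1.    ]
```

>>> play_rows(
  plan=[
    {"dp": [0,0,1.5],"angular": [0,0,0]},
    {"dp": [0,0,1.5],"angular": [0,0,0]},
    {"dp": [0,0,1.5],"angular": [0,0,0]},
    {"dp": [0,0,1.5],"angular": [0,0,0]},
    {"dp": [0,0,1.5],"angular": [0,0,0]},
    {"dp": [0,0,-25],"angular": [0,0,0]},
    {"dp": [0,0,-65],"angular": [0,0,0]},
    {"dp": [0,0,-110],"angular": [0,0,0]},
    {"dp": [0,0,-160],"angular": [0,0,0]},
    {"dp": [0,0,-180],"angular": [0,0,0]},
  ],
  fingers=48,
)

```text
clock: 52.95
ee_pos: [0.5732, -0.0897, 0.2833]
tool_rot: [-0.707, 0.707, -0.003, 0.002]
wrist_force: [0.8, 0.3, 0.1]
width: 0.0484
```

```bash
python3 -c "
from h import *
st();shot('wrist','w29');shot('scene','s29');st();tips('scene','filter0');go([.4300,-.4155,.27],-90)
im=cv2.imread('pics/s29.png');a=cv2.resize(im[130:300,170:350],None,fx=4,fy=3.5,interpolation=2)
cv2.imwrite('pics/s29c.png',a)"
```

```text
t 52.95 p [ 0.5732 -0.0897  0.2833] psi -90.03 F [0.8 0.3 0.1] w 48.4 z [ 0.0064 -0.0008 -1.    ]
t 53.05 p [ 0.573  -0.0894  0.2819] psi -90.05 F [-0.7 -0.5  0.1] w 48.0 z [ 0.0058  0.0001 -1.    ]
filter0 [(array([ 0.4288, -0.42  , -0.002 ]), 0.8), (array([ 0.571 , -0.0445,  0.0113]), 0.72), (array([ 0.5737, -0.0885,  0.0116]), 0.54)]
to [0.43, -0.4155, 0.27] -90 dp [326.5 141.3   8.6] ang [-0.02  0.04 -0.07]
```

View pics/s29c.png

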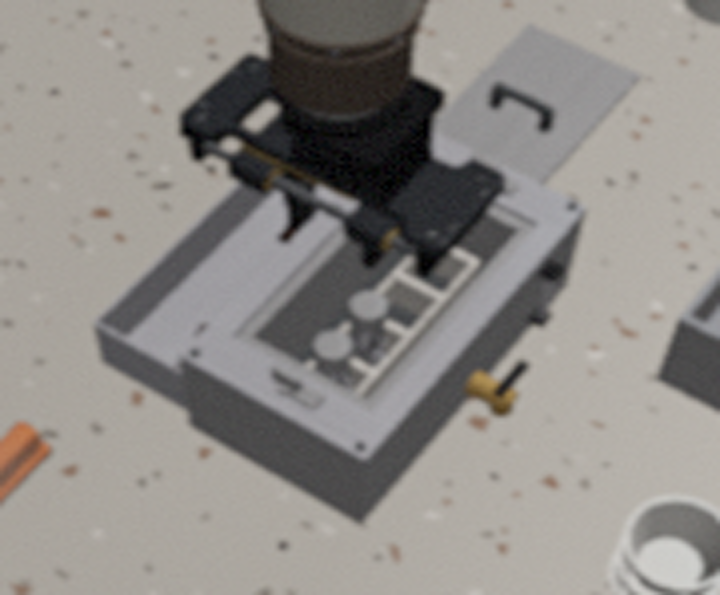

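>>> play_rows(
  plan=[
    {"dp": [40,18,0],"angular": [0,0,0]},
    {"dp": [82,36,0],"angular": [0,0,0]},
    {"dp": [125,54,0],"angular": [0,0,0]},
    {"dp": [168,73,0],"angular": [0,0,0]},
    {"dp": [212,92,0],"angular": [0,0,0]},
    {"dp": [256,111,0],"angular": [0,0,0]},
    {"dp": [298,130,5],"angular": [0,0,0]},
    {"dp": [323,140,8],"angular": [0,0,0]},
    {"dp": [323,140,8],"angular": [0,0,0]},
    {"dp": [323,140,8],"angular": [0,0,0]},
  ],
  fingers=60,
)

```text
clock: 54.1
ee_pos: [0.4299, -0.4121, 0.2675]
tool_rot: [-0.706, 0.708, 0.003, -0.002]
wrist_force: [0.6, 0.8, -0.3]
width: 0.0604
```

>>> play_rows(
  plan=[
    {"dp": [0,0,0],"angular": [0,0,0]},
    {"dp": [0,0,0],"angular": [0,0,0]},
    {"dp": [0,0,0],"angular": [0,0,0]},
    {"dp": [0,0,0],"angular": [0,0,0]},
  ],
)

```text
clock: 54.5
ee_pos: [0.4313, -0.4115, 0.2698]
tool_rot: [0.707, -0.707, -0.001, 0.001]
wrist_force: [0.5, -0.9, -0.1]
width: 0.0601
```

```bash
python3 -c "
from h import *
st();shot('wrist','w30');st()
tips('wrist','filter0','scraper')"
```

```text
t 54.5 p [ 0.4313 -0.4115  0.2698] psi -89.99 F [ 0.5 -0.9 -0.1] w 60.1 z [-0.0032 -0.0002 -1.    ]
t 54.55 p [ 0.4312 -0.4117  0.2698] psi -90.01 F [ 1.  -0.8  0.6] w 60.0 z [-0.0033 -0.0002 -1.    ]
filter0 [(array([ 0.4275, -0.415 , -0.0005]), 0.84)]
scraper [(array([ 0.4087, -0.2869,  0.0003]), 0.65)]
```

View pics/w30.png

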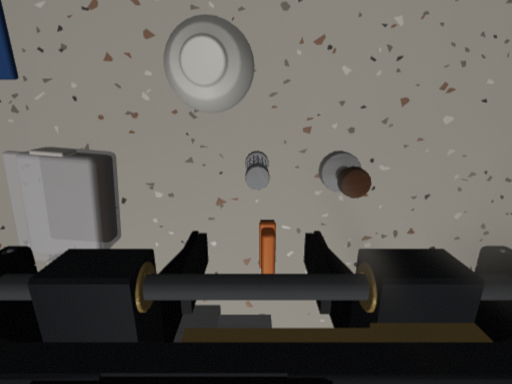

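>>> play_rows(
  plan=[
    {"dp": [3,1,40],"angular": [0,0,0]},
    {"dp": [3,1,85],"angular": [0,0,0]},
    {"dp": [3,1,125],"angular": [0,0,0]},
    {"dp": [3,1,160],"angular": [0,0,0]},
    {"dp": [3,1,182],"angular": [0,0,0]},
    {"dp": [3,1,188],"angular": [0,0,0]},
    {"dp": [3,1,188],"angular": [0,0,0]},
    {"dp": [3,1,188],"angular": [0,0,0]},
  ],
)

```text
clock: 55.45
ee_pos: [0.4301, -0.4159, 0.0831]
tool_rot: [-0.707, 0.707, -0.0, -0.001]
wrist_force: [0.0, -0.9, 0.8]
width: 0.0598
```

>>> play_rows(
  plan=[
    {"dp": [0,0,0],"angular": [0,0,0]},
    {"dp": [0,0,0],"angular": [0,0,0]},
    {"dp": [0,0,0],"angular": [0,0,0]},
    {"dp": [0,0,0],"angular": [0,0,0]},
    {"dp": [0,0,0],"angular": [0,0,0]},
    {"dp": [0,0,0],"angular": [0,0,0]},
    {"dp": [0,0,0],"angular": [0,0,0]},
    {"dp": [0,0,0],"angular": [0,0,0]},
  ],
  fingers=10,
  squeeze=40,
)

```text
clock: 56.25
ee_pos: [0.4292, -0.4152, 0.0818]
tool_rot: [-0.707, 0.707, 0.001, -0.001]
wrist_force: [-0.9, 0.4, 1.5]
width: 0.027
```

```bash
python3 -c "
from h import *
st();go([.5717,.0026,.27],-90)"
```

```text
t 56.25 p [ 0.4292 -0.4152  0.0818] psi -90.06 F [-0.9  0.4  1.5] w 27.0 z [-0.0036 -0.0001 -1.    ]
to [0.5717, 0.0026, 0.27] -90 dp [-417.9 -141.4 -188.8] ang [ 0.21 -0.01 -0.06]
```

>>> play_rows(
  plan=[
    {"dp": [0,0,-30],"angular": [0,0,0]},
    {"dp": [0,0,-75],"angular": [0,0,0]},
    {"dp": [0,0,-120],"angular": [0,0,0]},
    {"dp": [0,0,-165],"angular": [0,0,0]},
    {"dp": [-35,-12,-190],"angular": [0,0,0]},
    {"dp": [-78,-26,-190],"angular": [0,0,0]},
    {"dp": [-123,-41,-190],"angular": [0,0,0]},
    {"dp": [-168,-56,-190],"angular": [0,0,0]},
    {"dp": [-213,-71,-190],"angular": [0,0,0]},
    {"dp": [-258,-86,-190],"angular": [0,0,0]},
  ],
)

```text
clock: 57.25
ee_pos: [0.5159, -0.1552, 0.2706]
tool_rot: [-0.707, 0.708, 0.002, -0.001]
wrist_force: [0.6, 0.3, -1.4]
width: 0.027
```

>>> play_rows(
  plan=[
    {"dp": [-40,-14,0],"angular": [0,0,0]},
    {"dp": [-83,-28,0],"angular": [0,0,0]},
    {"dp": [-126,-43,0],"angular": [0,0,0]},
    {"dp": [-150,-52,0],"angular": [0,0,0]},
    {"dp": [-159,-55,10],"angular": [0,0,0]},
    {"dp": [-159,-55,30],"angular": [0,0,0]},
    {"dp": [-159,-55,40],"angular": [0,0,0]},
    {"dp": [-159,-55,40],"angular": [0,0,0]},
    {"dp": [-159,-55,40],"angular": [0,0,0]},
    {"dp": [-159,-55,40],"angular": [0,0,0]},
  ],
)

```text
clock: 58.25
ee_pos: [0.5716, 0.0012, 0.232]
tool_rot: [-0.706, 0.708, 0.001, -0.001]
wrist_force: [0.1, 0.7, -1.9]
width: 0.0272
```

```bash
python3 -c "
from h import *
st();shot('wrist','w31');st()
im=cv2.imread('pics/w31.png');cv2.imwrite('pics/w31c.png',cv2.resize(im[100:260,190:330],None,fx=5,fy=3.7,interpolation=2))"
```

```text
t 58.25 p [0.5716 0.0012 0.232 ] psi -90.11 F [ 0.1  0.7 -1.9] w 27.2 z [-0.0019  0.0002 -1.    ]
t 58.3 p [0.5716 0.0012 0.2321] psi -90.11 F [ 1.3 -0.7 -1.2] w 26.9 z [-0.0017  0.0004 -1.    ]
```

View pics/w31c.png

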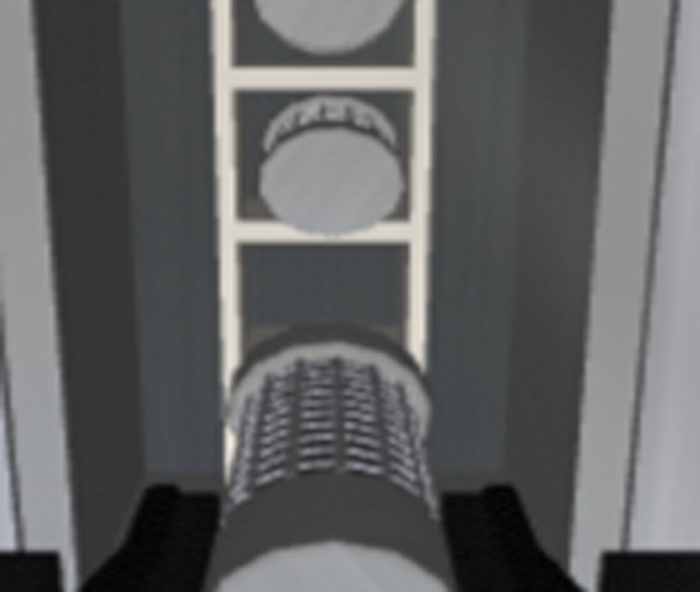

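>>> play_rows(
  plan=[
    {"dp": [-3,0,20],"angular": [0,0,0]},
    {"dp": [-3,0,40],"angular": [0,0,0]},
    {"dp": [-3,0,60],"angular": [0,0,0]},
    {"dp": [-3,0,75],"angular": [0,0,0]},
    {"dp": [-3,0,84],"angular": [0,0,0]},
    {"dp": [-3,0,84],"angular": [0,0,0]},
    {"dp": [-3,0,84],"angular": [0,0,0]},
    {"dp": [-3,0,84],"angular": [0,0,0]},
  ],
)

```text
clock: 59.1
ee_pos: [0.5717, 0.0048, 0.1483]
tool_rot: [-0.707, 0.707, 0.001, -0.0]
wrist_force: [-0.3, -0.0, -2.3]
width: 0.0273
```

```bash
python3 -c "
from h import *
st();shot('wrist','w32');st()
im=cv2.imread('pics/w32.png');cv2.imwrite('pics/w32c.png',cv2.resize(im[100:280,180:330],None,fx=5,fy=3.3,interpolation=2))"
```

```text
t 59.1 p [0.5717 0.0048 0.1483] psi -90.06 F [-0.3 -0.  -2.3] w 27.3 z [-0.0012  0.0004 -1.    ]
t 59.15 p [0.5716 0.0048 0.1482] psi -90.06 F [ 0.7  0.1 -0.2] w 27.5 z [-0.0014  0.0004 -1.    ]
```

View pics/w32c.png

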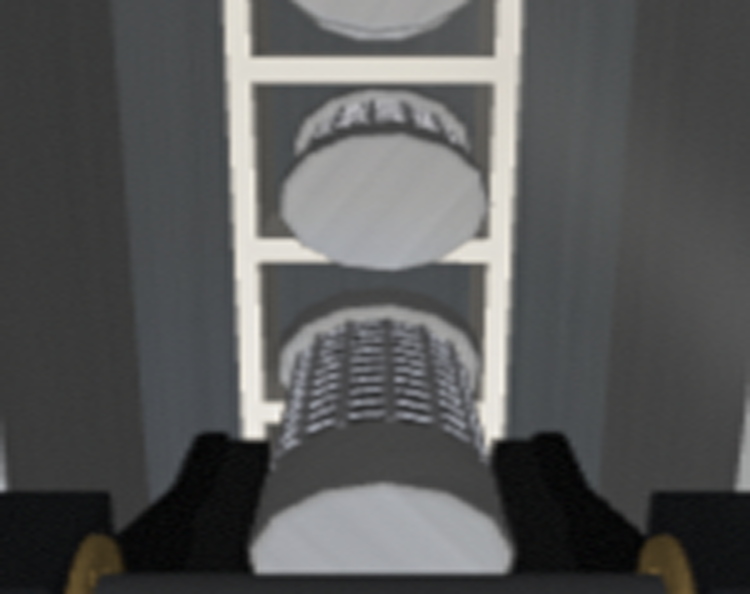

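>>> play_rows(
  plan=[
    {"dp": [0.5,-0.6,8],"angular": [0,0,0]},
    {"dp": [0.5,-0.6,16],"angular": [0,0,0]},
    {"dp": [0.5,-0.6,24],"angular": [0,0,0]},
    {"dp": [0.5,-0.6,32],"angular": [0,0,0]},
    {"dp": [0.5,-0.6,40],"angular": [0,0,0]},
    {"dp": [0.5,-0.6,46],"angular": [0,0,0]},
    {"dp": [0.5,-0.6,50],"angular": [0,0,0]},
    {"dp": [0.5,-0.6,50],"angular": [0,0,0]},
  ],
)

```text
clock: 59.95
ee_pos: [0.5709, 0.0041, 0.0963]
tool_rot: [-0.707, 0.708, 0.002, -0.002]
wrist_force: [-0.0, -0.3, -1.4]
width: 0.0271
```

```bash
python3 -c "
from h import *
st()"
```

```text
t 59.95 p [0.5709 0.0041 0.0963] psi -90.07 F [-0.  -0.3 -1.4] w 27.1 z [-0.005  -0.0003 -1.    ]
```

>>> play_rows(
  plan=[
    {"dp": [0,0,1.5],"angular": [0,0,0]},
    {"dp": [0,0,1.5],"angular": [0,0,0]},
    {"dp": [0,0,1.5],"angular": [0,0,0]},
    {"dp": [0,0,1.5],"angular": [0,0,0]},
    {"dp": [0,0,1.5],"angular": [0,0,0]},
    {"dp": [0,0,-25],"angular": [0,0,0]},
    {"dp": [0,0,-65],"angular": [0,0,0]},
    {"dp": [0,0,-110],"angular": [0,0,0]},
    {"dp": [0,0,-160],"angular": [0,0,0]},
    {"dp": [0,0,-200],"angular": [0,0,0]},
  ],
  fingers=48,
)

```text
clock: 60.95
ee_pos: [0.5723, 0.004, 0.3006]
tool_rot: [-0.707, 0.707, 0.0, 0.0]
wrist_force: [0.6, -0.0, -0.1]
width: 0.0477
```

>>> play_rows(
  plan=[
    {"dp": [-40,0,-20],"angular": [0,0,0]},
    {"dp": [-80,0,-40],"angular": [0,0,0]},
    {"dp": [-115,0,-50],"angular": [0,0,0]},
    {"dp": [-130,0,-50],"angular": [0,0,0]},
    {"dp": [-130,0,-50],"angular": [0,0,0]},
    {"dp": [-130,0,-50],"angular": [0,0,0]},
  ],
)

```text
clock: 61.55
ee_pos: [0.5719, 0.1337, 0.3462]
tool_rot: [-0.707, 0.707, 0.002, -0.002]
wrist_force: [-0.5, -0.4, -0.3]
width: 0.0479
```

```bash
python3 -c "
from h import *
st();shot('wrist','w33');shot('scene','s33');shot('top','t33');st()
tips('scene','filter0','panel','scraper','piece0')
tips('top','filter0','panel','scraper','piece0','turn_left_wing','turn_right_wing','bowl','soap','container','jug','cup','tamper')
im=cv2.imread('pics/s33.png');cv2.imwrite('pics/s33c.png',cv2.resize(im[110:300,130:350],None,fx=3.5,fy=3.1,interpolation=2))
im=cv2.imread('pics/t33.png');cv2.imwrite('pics/t33c.png',cv2.resize(im[110:250,120:390],None,fx=2.9,fy=2.9,interpolation=2))"
```

```text
t 61.55 p [0.5719 0.1337 0.3462] psi -90.06 F [-0.5 -0.4 -0.3] w 47.9 z [-0.0054 -0.0009 -1.    ]
t 61.7 p [0.5722 0.1329 0.3465] psi -90.15 F [ 0.3 -0.2  0.2] w 48.0 z [-0.0047 -0.0007 -1.    ]
filter0 [(array([ 0.5696, -0.0435,  0.008 ]), 0.73), (array([ 0.5703, -0.0032,  0.01  ]), 0.54)]
panel [(array([ 0.5201,  0.2701, -0.0027]), 0.84), (array([0.5761, 0.1076, 0.1455]), 0.2)]
scraper [(array([ 0.4155, -0.285 , -0.0003]), 0.81)]
piece0 [(array([0.457 , 0.0289, 0.0369]), 0.46)]
filter0 [(array([ 0.6829, -0.3667,  0.0037]), 0.56), (array([0.5733, 0.0038, 0.0134]), 0.53), (array([ 0.5737, -0.0421,  0.0107]), 0.45), (array([ 0.5697, -0.0929,  0.0104]), 0.42)]
panel [(array([ 0.5215,  0.2661, -0.0016]), 0.63)]
scraper [(array([ 0.5696, -0.0913,  0.0097]), 0.66), (array([ 0.4086, -0.2854,  0.0001]), 0.51), (array([ 0.5725, -0.0224,  0.0605]), 0.25), (array([ 0.6888, -0.3662,  0.0037]), 0.23)]
piece0 [(array([0.4576, 0.0247, 0.0346]), 0.52), (array([ 0.4688, -0.1494,  0.0201]), 0.5), (array([ 0.572 , -0.0247,  0.0029]), 0.37), (array([ 0.4632, -0.1047,  0.0335]), 0.36)]
turn_left_wing [(array([0.5726, 0.101 , 0.1454]), 0.48), (array([ 0.5219,  0.2671, -0.0049]), 0.2)]
turn_right_wing [(array([ 0.5721, -0.1501,  0.1484]), 0.49), (array([ 0.4521, -0.0173,  0.0299]), 0.39)]
bowl [(array([ 0.4912, -0.5477, -0.0021]), 0.95), (array([ 0.5708, -0.0196,  0.0601]), 0.44)]
soap [(array([0.6984, 0.405 , 0.0015]), 0.83)]
container [(array([ 0.6846, -0.3646,  0.0052]), 0.79)]
jug [(array([ 0.317 ,  0.4368, -0.0037]), 0.75)]
cup [(array([0.5897, 0.5076, 0.002 ]), 0.7), (array([ 0.4621, -0.1046,  0.0368]), 0.46)]
tamper [(array([ 0.3102, -0.403 ,  0.0012]), 0.48)]
```

View pics/w33.png

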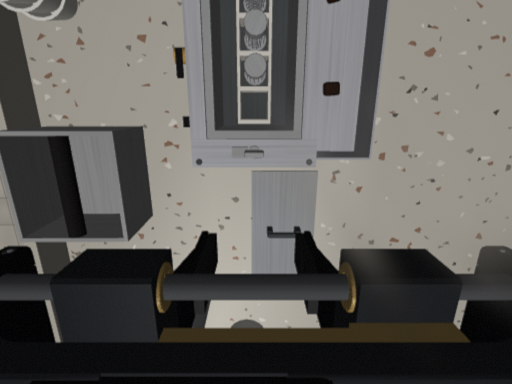

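View pics/s33c.png

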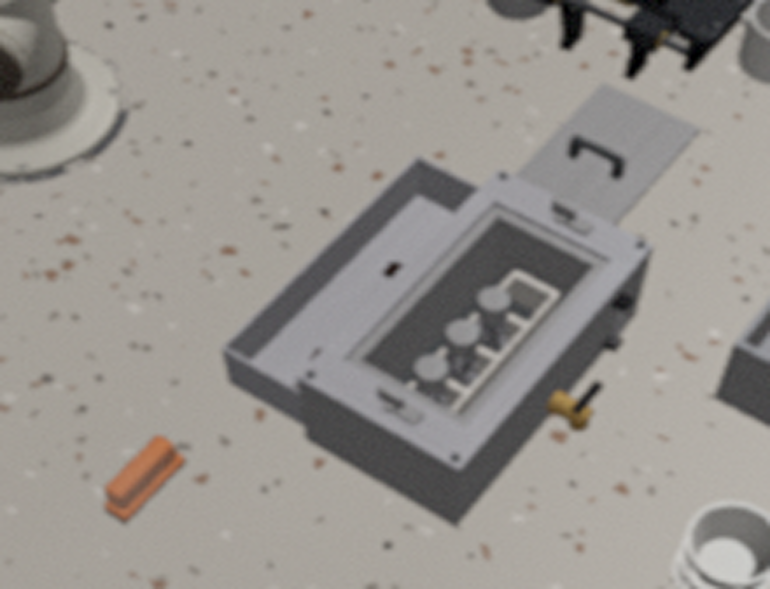

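View pics/t33c.png

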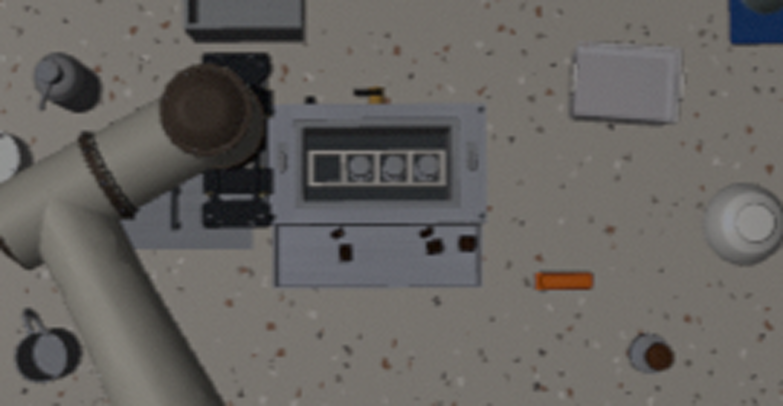

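```bash
python3 -c "
from h import *
C=cam('top')
q=np.array([(337,233),(345,253),(427,232),(434,247),(467,244),(340,224)])/2.9+[120,110]
for z in (.024,.036,.09): print(z,px2w(C,q,z)[:,:2].tolist())
im=cv2.imread('pics/t33.png');cv2.imwrite('pics/t33d.png',cv2.resize(im[180:215,205:295],None,fx=8,fy=8,interpolation=2))"
```

```text
0.024 [[0.4790623812406982, 0.03296510713398852], [0.4507020795602493, 0.021843000261792526], [0.47952937019335723, -0.09431742484243587], [0.4582453665191784, -0.10401913650924076], [0.46213880471897395, -0.1507075104588585], [0.49176556594828097, 0.02863844607677194]]
0.036 [[0.4787329270547609, 0.03266009809634302], [0.4505632703818426, 0.02161275679513064], [0.47919677679143413, -0.09376680901612265], [0.4580558494881087, -0.10340330336208876], [0.4619231150271447, -0.14977782644003707], [0.49135071779257816, 0.028362521931774257]]
0.09 [[0.47725038321804286, 0.03128755742693829], [0.44993862907901233, 0.020576661195152154], [0.47770010648278016, -0.09128903779771315], [0.4572030228482949, -0.10063205419990481], [0.46095251141391314, -0.14559424835534057], [0.4894839010919155, 0.027120863279284695]]
```

View pics/t33d.png

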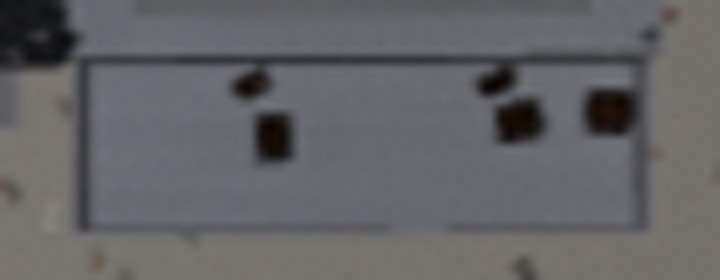

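```bash
python3 -c "
from cell import ctrl
print(ctrl.finish_job(), ctrl.read_state()['clock'])"
```

```text
the job is handed in; nothing more can be done
the job is handed in; nothing more can be done
```

I finished every step in the order asked and handed the job in at about 63 s. No check failed.

- **Scraping:** all five coffee pieces went off the panel with the scraper. I then stood it on the counter at about (0.41, -0.29).
- **Cover panel:** I turned both buttons about 90° aside, tongues pointing toward +x. I lifted the panel out and laid it flat, handle up, at about (0.52, 0.265).
- **Filters:** three filters were present. They stand foot-down in the slots at y = -69, -23 and +23 mm, one to a slot.

Final pictures and network readings:
- The five pieces lie inside the scrap tray. Two of them rest on edge near the tank wall.
- No pieces show in the tank.
- The buttons are still aside, and the bowl, soap, container, jug, cup and tamper read within a few millimetres of where they started.
- The gripper was clear of everything, 0.35 m above the counter.

Two small disagreements showed up along the way. In the last scene picture the detector missed the filter in the -69 mm slot, but the top view shows all three. My wrist-camera estimates of filter position were off by 3–4 mm, and I corrected for that before each insertion.

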